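# Load and pin the drying cassette

### The job

Tip the wooden tray by its steel bar so that its three black mouldings slide into the open metal clamshell cassette beside it, and lower the tray flat again. Swing the cassette's lid over, then take the tall-knobbed pin (not the low mushroom-headed one) from the wooden rack and push it down through the lid's hole into the hole below until its collar squeezes the sprung lid fully shut. Finish still pressing the pin down, lid fully shut, without letting go; leave the other pin and everything else on the table where it is.

Things in the scene. Friction and masses are not known exactly. Their poses are not given: they have to be found in the camera images.
- case: lower half of the cassette, fixed: open aluminium box, outside 130 (its x) by 150 (y) mm, 50 mm high, floor 6 mm. Origin: centre of its underside; z up, -x side roughly to the robot. Inside x -47 to 57, y -67 to 67 mm; its +y wall (to the tray) is 28 mm high. Lug with pin hole on its -x side, 40 by 44 mm, 50 mm high. Two sprung rubber buffers stand 8 mm above its -x rim at y -50 and 50, x -56 mm
- case_hole (a point): centre of the mouth of the pin hole in the lug, at the top of the lower half (50 mm above the table, at case x = -85 mm, y = 0). Hole 13 mm wide, vertical, 46 mm deep. Axes as the case
- lid (a joint): lid angle (rad): 0 shut (level), 1.62 fully open (upright); starts at 1.35 to 1.6, stays until pushed; below about 1.25 it sinks by its weight on to the buffers and rests ajar at about 0.05. Pressing it fully shut takes about 8 N at its hole; it springs ajar when let go. Plate 130 by 150 mm, 8 mm thick, with a 40 by 44 mm tab at its free end
- lid_hinge (a point): middle of the lid's hinge axis, which runs along the case's y at case x = +65 mm, 50 mm high; the lid swings from the far side towards the robot and over the case. The underside of the lid lies on this axis
- lid_hole (a point): centre of the 13 mm hole through the lid's tab, on the tab's outer face (upper when shut), 150 mm from the hinge axis; straight above the lower hole when the lid is shut
- tray (a joint): tilt of the tray (rad): 0 lying flat, up to 1.15 with its outer end raised; falls back by itself when let go. Wood; the mouldings slide off at 0.45 to 0.65 rad
- tray_hinge (a point): middle of the tray's hinge axis, along the tray's x, at the open edge of the tray beside the case, level with the tray's floor, 62 mm above the table. Axes: y runs from the case outwards along the flat tray to the bar, z up
- tray_bar (a point): middle of the tray's steel lifting bar: round, 10 mm thick, along the tray's x, 80 mm long; 152 mm out from the hinge and 12 mm above the tray's floor, 36 mm clear of the tray's end wall (top 22 mm above the floor). Tray inside 92 by 110 mm. Axes turn with the tray
- moulding1_mid (a point): centre of a chunky black plastic moulding lying on the tray, 24 by 34 by 16 mm, about 20 g
- moulding2_mid (a point): centre of a chunky black plastic moulding lying on the tray, 24 by 34 by 16 mm, about 20 g
- moulding3_mid (a point): centre of a chunky black plastic moulding lying on the tray, 24 by 34 by 16 mm, about 20 g
- pin_knob (a point): centre of the tall round knob of the steel pin, 18 mm across, 48 mm long; below it a collar 26 mm across, 5 mm thick, then the shank. The pin stands upright in one of two sockets 64 mm apart in a wooden rack, 120 by 70 mm, 56 mm high, collar on the rack's top; lift it at least 45 mm to clear. About 0.12 kg. z runs up along the pin
- pin_tip (a point): lower end of the pin's shank, 71 mm under pin_knob; shank 10 mm thick and 42 mm long up to the collar, tip tapered over 6 mm. With the pin home and the lid shut the tip is 34 mm below case_hole
- mushroom_pin: the other steel pin in the rack: same shank and collar, but a low mushroom head (32 mm across, 16 mm high); not wanted, leave it
- ink_can: bystander: ink can, 72 mm across, 85 mm tall
- thinner: bystander: white bottle, 52 mm across, 130 mm tall
- ink_knife: bystander: ink spatula lying flat, 180 mm long
- screwdriver: bystander: screwdriver lying flat
- tape: bystander: cardboard tape core lying flat, 56 mm across, 24 mm high
- cup: bystander: white plastic cup, 76 mm across, 80 mm tall
Things that resemble listed ones, but are neither listed nor needed, are in the scene too. Leave any orange or pink look-alike of the part that bears tray alone.

How it is judged:
On the way, in this order (a step that is already met when the one before it is completed fails the run):
1. the tray is tipped with the mouldings still on their way (value of joint tray above 0.3 rad), for 0.05 s.
2. all three mouldings have slid into the cassette (x of moulding1_mid in the frame of case between -0.052 and 0.062 m and y of moulding1_mid in the frame of case between -0.07 and 0.07 m and z of each of moulding1_mid, moulding2_mid, moulding3_mid in the frame of case below 0.045 m and x of moulding2_mid in the frame of case between -0.052 and 0.062 m and y of moulding2_mid in the frame of case between -0.07 and 0.07 m and x of moulding3_mid in the frame of case between -0.052 and 0.062 m and y of moulding3_mid in the frame of case between -0.07 and 0.07 m), for 0.2 s.
3. the lid is swung over on to its buffers, mouldings inside (all of step 2 and value of joint lid below 0.1 rad), for 0.2 s.
4. the tall pin goes through the lid's hole into the lower hole (value of joint lid below 0.1 rad and horizontal distance between pin_tip and case_hole below 0.005 m and z of pin_tip in the frame of case_hole below -0.012 m), for 0.1 s.
At the end, for the whole second after the job is handed in: For the last second: mouldings inside the cassette below the rim, tray flat (<0.1 rad), lid squeezed shut (<0.02 rad), tall pin upright (within 0.12 rad), in both holes (tip within 5 mm of the axis, 29 mm deep), its collar pressing the lid and the fingers on the pin, each over 2 N (all of step 2 and value of joint lid below 0.02 rad and value of joint tray below 0.1 rad and horizontal distance between pin_tip and case_hole below 0.005 m and z of pin_tip in the frame of case_hole below -0.029 m and angle between the z axis of pin_tip and the z axis of case, either way round below 0.12 rad and contact force between pin and lid above 2 N and contact force between the fingers and pin above 2 N); the arm keeps its last pose, push and grip.
It fails at once if the mushroom pin is taken or moved over 40 mm (distance of mushroom_pin from where it was at the start of the episode above 0.04 m).
It fails at once if another thing on the table is moved over 40 mm (distance of any of ink_can, thinner, ink_knife, screwdriver, tape, cup from where it was at the start of the episode above 0.04 m).
It also fails if it takes over 61 s, if anything falls off the work surface, if the arm or the gripper's body presses on something with over 40 N, if the wrist force passes 120 N, or if a joint passes its speed limit or range.

### The arm

A 6-joint arm with a two-finger parallel gripper is mounted at the origin on the work surface. World frame = base frame: x ahead of the robot, y to its left, z up, the work surface at z = 0. Lengths are in m, angles in rad, forces in N, time in s.
With the tool pointing down it reaches from about 0.35 to 0.975 m from the base axis. Payload 4.9 kg.
Tool frame: the origin (TCP) lies at the very end of the fingers, on their centre line; the grasp point (between the pads) lies 19 mm behind it; y points along the fingers, z is the direction in which the jaws open and shut, and the axes are right-handed (so a half turn about y gives the same grasp; the last joint's range is limited). The gripper opens to 85 mm and grips with 20 to 120 N. Pads are 22 mm wide; open, the fingers measure 114 mm over their backs; the gripper's body (76 mm by 85 mm) begins 54 mm behind the grasp point. The pads swing forward as they close: fully open they stand 13 mm farther back than shut.
Start: joints at [1.109, 0.053, 1.613, -0, 1.476, -0.119], TCP at [0.21, 0.589, 0.231] pointing down, gripper open.
Joint ranges: [-3.01, 3.01], [-1.01, 2.22], [0.06, 2.58], [-1.02, 4.17], [0.09, 2.62], [-3.14, 3.14]. Speed limits (rad/s): [2.57, 2.57, 3.14, 3.14, 3.14, 3.14].

### API

Orientations are given as a rotation vector (axis times angle).
In Python, from station import monitor, viewer, ticket gives the robot as it stands.
- The arm moves only by the tool servo_tool, never from a script. Its argument "commands" is one flat list of numbers, 7 for each row, row after row: the turn, a rotation vector about the tool's x, y, z in rad, then the shift along the tool's x, y, z in cm, then the opening, from 0 (shut) to 1 (fully open). In form: [rx, ry, rz, dx, dy, dz, claw, rx, ry, rz, dx, dy, dz, claw, ...]. A call has 1 to 20 rows; each row shifts and turns the pose as measured when the row begins, along the tool's axes as they then stand; what a row does not reach is not made up. A row lasts 1/10 s, in which the tool goes at most 50 mm and 8.59 degrees, less where a joint would pass 70% of its speed; a pose out of reach is approached as far as the arm can. A call is refused whole if a number of a shift passes 5 or a number of a turn 0.15, either way. A call with a gripper value outside its range is refused whole. The fingers move at their own pace and stop on an object; "grip_force" is the grip in N (left out, the last holds). Time passes only in rows, so rows that do not move let the fingers close. It gives the time, the measured TCP pose, the force and the opening at its end, in the units of the state.
- monitor.get_obs(): the state, without advancing time (a new reading comes with each control period).
- viewer.get_image(name): name is "scene" or "top"; returns a dict with "frame" (400x640x3 uint8, red, green, blue), "depth" (400x640 float32, m along the optical axis (not along the pixel's ray), 0 where there is no reading), "camera_matrix" (3x3 intrinsics, pixels), "dist_coeffs" ([k1, k2, p1, p2, k3] as OpenCV has them; the pictures are not rectified), "cam_to_world" (4x4, takes a point from camera to world coordinates). Camera axes: x right, y down, z forward; pixel columns grow to the right and rows downward; lengths in m; the calibration is good to about 2 mm. A picture is of the moment at which its call begins.
- ticket.finish_job(): hands the job in, once; it reports no verdict.
The state is a dict: "t": time; "q": joint angles; "dq": joint speeds; "effort": joint torques, N m; "tool_pos": TCP position; "tool_rot": TCP orientation; "contact_force": force on the tool from outside, world axes, zero at the start; "wrist_torque": the same for the moment, N m; "opening": finger opening in m.
Only numpy, scipy, OpenCV 4.12 (cv2) and the standard library are available. Lean on these libraries where they do the work, as an engineer would, in place of code of your own. Each camera call takes 0.05 s, during which the arm holds its last target.

## Working session

There is one attempt and no reset: what is moved stays moved. The work goes in short steps, Python scripts to look and compute and a tool call to move; the robot and the scene stay as the last step left them, time stands still between calls to the robot, and variables do not carry over. Pictures are saved under pics/ and viewed, and the job is handed in when it is done.

Besides the shell and the picture viewer there is one more tool, called as name(argument=value, ...) on one line, values as JSON. servo_tool: Moves the arm, as the interface text tells. Its arguments: {"type":"object","properties":{"commands":{"type":"array","items":{"type":"number"}},"grip_force":{"type":"number"}},"required":["commands"]}

```bash
ls; mkdir -p pics; cat > h.py <<'E'
import numpy as np, cv2, pickle
from station import monitor, viewer, ticket
from scipy.spatial.transform import Rotation as R
def grab(n,tag):
    d=viewer.get_image(n); pickle.dump(d,open(f'{n}_{tag}.pkl','wb')); cv2.imwrite(f'pics/{n}_{tag}.png',d['frame'][:,:,::-1]); return d
def load(n,tag): return pickle.load(open(f'{n}_{tag}.pkl','rb'))
def ray(d,uv):
    p=cv2.undistortPoints(np.array(uv,float).reshape(-1,1,2),d['camera_matrix'],d['dist_coeffs']).reshape(-1,2)
    v=np.c_[p,np.ones(len(p))]@d['cam_to_world'][:3,:3].T
    return d['cam_to_world'][:3,3],v
def onz(d,uv,z):
    o,v=ray(d,uv); return o+v*((z-o[2])/v[:,2])[:,None]
def dep(d,uv):
    o,v=ray(d,uv); z=np.array([d['depth'][int(b),int(a)] for a,b in uv]); return o+v*z[:,None]
def cloud(d):
    H,W=d['depth'].shape; u,v=np.meshgrid(np.arange(W),np.arange(H))
    o,r=ray(d,np.c_[u.ravel(),v.ravel()]); P=o+r*d['depth'].reshape(-1,1); P[d['depth'].ravel()==0]=np.nan
    return P.reshape(H,W,3)
def proj(d,P):
    T=np.linalg.inv(d['cam_to_world']); 
    return cv2.projectPoints(np.array(P,float).reshape(-1,3),cv2.Rodrigues(T[:3,:3])[0],T[:3,3],d['camera_matrix'],d['dist_coeffs'])[0].reshape(-1,2)
E
python3 - <<'E'
from h import *
for n in('scene','top'):
    d=grab(n,'0'); print(n,d['camera_matrix'].round(1).tolist(),d['cam_to_world'].round(3).tolist())
o=monitor.get_obs(); print({k:np.round(v,3) for k,v in o.items()}); print(R.from_rotvec(o['tool_rot']).as_matrix().round(3))
E
```

```text
pics
scene [[373.5, 0.0, 321.8], [0.0, 373.5, 200.6], [0.0, 0.0, 1.0]] [[0.597, 0.557, -0.578, 1.151], [0.802, -0.403, 0.44, -0.502], [0.013, -0.726, -0.687, 0.894], [0.0, 0.0, 0.0, 1.0]]
top [[498.9, 0.0, 323.5], [0.0, 498.9, 193.4], [0.0, 0.0, 1.0]] [[0.015, -0.997, 0.077, 0.367], [-1.0, -0.015, -0.0, 0.028], [0.001, -0.077, -0.997, 1.306], [0.0, 0.0, 0.0, 1.0]]
{'t': np.float64(0.1), 'q': array([ 1.109,  0.053,  1.614,  0.   ,  1.476, -0.119]), 'dq': array([ 0.002, -0.   , -0.002,  0.001, -0.003,  0.003]), 'effort': array([ 0.0000e+00, -3.9490e+01, -3.7136e+01, -0.0000e+00,  4.0000e-03,
        0.0000e+00]), 'tool_pos': array([0.21 , 0.588, 0.23 ]), 'tool_rot': array([-1.556,  0.269, -0.269]), 'contact_force': array([0.44 , 0.668, 0.635]), 'wrist_torque': array([ 0.051, -0.008,  0.015]), 'opening': np.float64(0.086)}
[[ 0.942 -0.001  0.336]
 [-0.336 -0.002  0.942]
 [-0.    -1.    -0.002]]
```

View pics/scene_0.png

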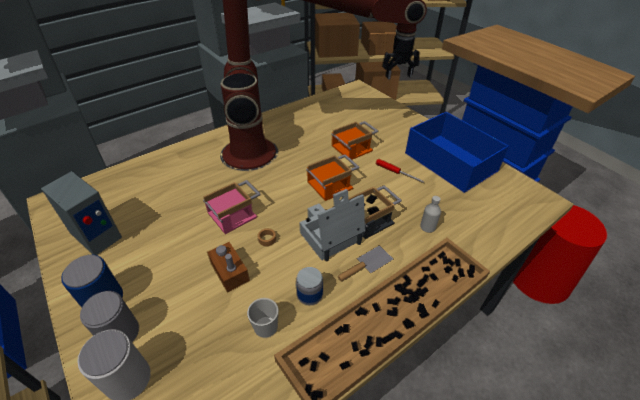

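View pics/top_0.png

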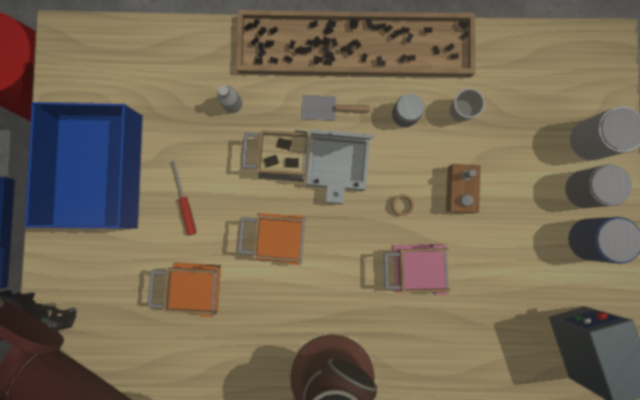

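The scene view shows the wooden tray with mouldings at about (378,208), the cassette at (335,225) and the rack at (228,265). In the top view these are at (283,155), (337,165) and (463,188). Trays that could be mistaken for it (top view) are the orange ones at (278,238) and (190,288) and the pink one at (422,268). In the rack, the pins are at (470,174) and (466,201). I'll check these in crops.

```bash
python3 - <<'E'
from h import *
a=load('top','0')['frame'][115:225,230:390,::-1]; cv2.imwrite('pics/c1.png',cv2.resize(a,None,fx=5,fy=5,interpolation=cv2.INTER_CUBIC))
a=load('scene','0')['frame'][170:300,200:410,::-1]; cv2.imwrite('pics/c2.png',cv2.resize(a,None,fx=3.8,fy=3.8,interpolation=cv2.INTER_CUBIC))
a=load('top','0')['frame'][150:225,430:500,::-1]; cv2.imwrite('pics/c3.png',cv2.resize(a,None,fx=7,fy=7,interpolation=cv2.INTER_CUBIC))
E
```

```text
(no output)
```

View pics/c1.png

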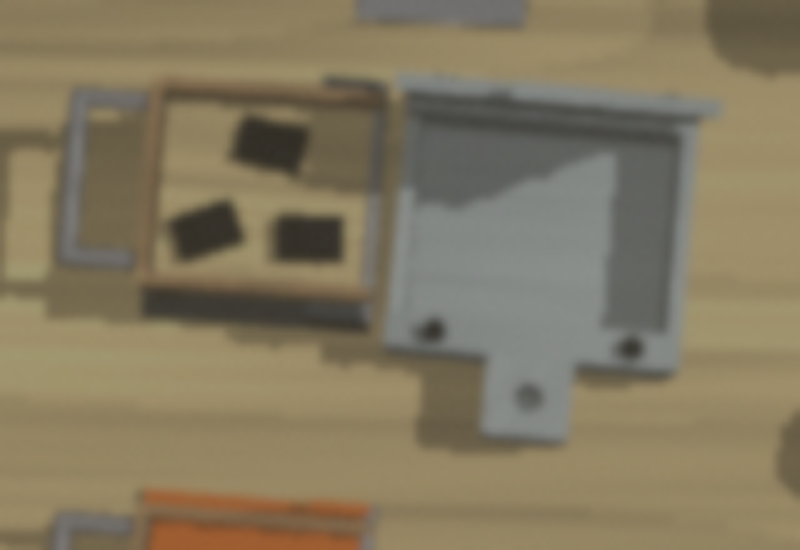

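View pics/c2.png

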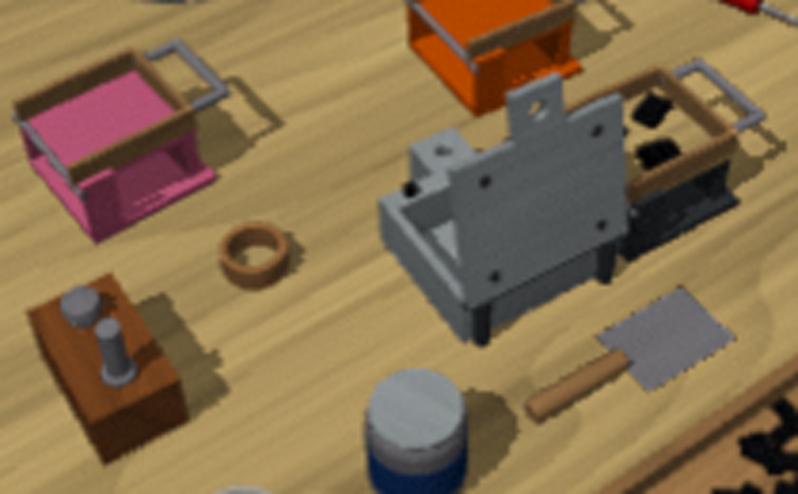

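View pics/c3.png

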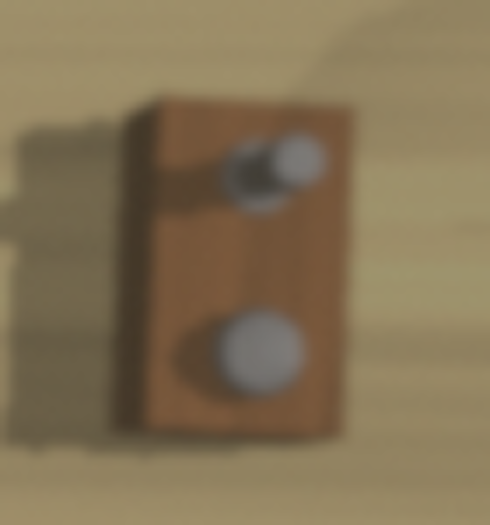

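The crops confirm the choices. The wanted tray is the wooden one on a dark base next to the cassette, with its bar at top view (244,150). The tall pin is the farther one, at top view (473,173), and the mushroom pin at (467,200) stays where it is.

```bash
python3 - <<'E'
from h import *
d=load('top','0'); s=load('scene','0')
def T(pts): return [(230+a/5,115+b/5) for a,b in pts]
print('bar corners z.074',onz(d,T([(74,97),(65,260)]),.074).round(4).tolist(), dep(d,T([(74,97),(65,260)])).round(4).tolist())
print('bar mid',onz(d,T([(70,178)]),.074).round(4))
print('hinge strip',onz(d,T([(385,95),(372,295)]),.062).round(4).tolist())
print('casehole',onz(d,T([(529,397)]),.05).round(4))
print('lug corners',onz(d,T([(482,432),(567,440)]),.05).round(4).tolist())
print('case -x corners',onz(d,T([(385,347),(672,374)]),.05).round(4).tolist())
print('buffers',onz(d,T([(432,331),(630,349)]),.058).round(4).tolist())
K=[(430+300/7,150+160/7)];print('knob top',onz(d,K,.109).round(4))
print('collar',onz(d,[(430+260/7,150+178/7)],.061).round(4))
print('mush',onz(d,[(430+262/7,150+352/7)],.077).round(4))
print('rack corners',onz(d,[(430+a/7,150+b/7) for a,b in[(157,98),(355,105),(342,437),(147,430)]],.056).round(4).tolist())
# scene
S=lambda pts:[(200+a/3.8,170+b/3.8) for a,b in pts]
print('scene knob top',onz(s,S([(109,327)]),.109).round(4), 'collar',onz(s,S([(119,373)]),.061).round(4),'mush',onz(s,S([(80,298)]),.077).round(4))
print('scene bar',onz(s,S([(730,90)]),.074).round(4),'corners',onz(s,S([(693,66),(760,115)]),.074).round(4).tolist())
print('scene hole',onz(s,S([(443,152)]),.05).round(4))
print('lidhole scene depth near',dep(s,[(200+520/3.8,170+100/3.8),(200+480/3.8,170+210/3.8),(200+600/3.8,170+150/3.8),(200+500/3.8,170+260/3.8)]).round(4).tolist())
E
```

```text
bar corners z.074 [[0.6068, 0.2263, 0.074], [0.5248, 0.2286, 0.074]] [[0.6064, 0.2259, 0.0765], [0.5245, 0.2282, 0.0767]]
bar mid [[0.566  0.2272 0.074 ]]
hinge strip [[0.6127, 0.0714, 0.062], [0.511, 0.0762, 0.062]]
casehole [[ 0.4618 -0.0035  0.05  ]]
lug corners [[0.4437, 0.02, 0.05], [0.4403, -0.023, 0.05]]
case -x corners [[0.4861, 0.0697, 0.05], [0.4745, -0.0756, 0.05]]
buffers [[0.4937, 0.0459, 0.058], [0.4861, -0.0538, 0.058]]
knob top [[ 0.5143 -0.3315  0.109 ]]
collar [[ 0.5135 -0.3316  0.061 ]]
mush [[ 0.45   -0.3272  0.077 ]]
rack corners [[0.5425, -0.2963, 0.056], [0.541, -0.3672, 0.056], [0.4214, -0.3615, 0.056], [0.4229, -0.2922, 0.056]]
scene knob top [[ 0.5174 -0.3263  0.109 ]] collar [[ 0.5207 -0.3287  0.061 ]] mush [[ 0.4545 -0.3244  0.077 ]]
scene bar [[0.5697 0.2302 0.074 ]] corners [[0.5279, 0.2258, 0.074], [0.6075, 0.2288, 0.074]]
scene hole [[ 0.4662 -0.0007  0.05  ]]
lidhole scene depth near [[0.5885, -0.023, 0.2133], [0.5982, -0.0638, 0.1335], [0.61, 0.0403, 0.1441], [0.61, -0.0524, 0.0811]]
```

servo_tool(commands=[0,-0.104,0,0,0,0,0.4,0,-0.104,0,0,0,0,0.4,0,-0.104,0,0,0,0,0.4,0,0,0,3.4,0,-3.2,0.4,0,0,0,3.4,0,-3.2,0.4,0,0,0,3.4,0,-3.2,0.4,0,0,0,3.4,0,-3.2,0.4,0,0,0,3.4,0,-3.2,0.4,0,0,0,3.4,0,-3.2,0.4,0,0,0,3.4,0,-3.2,0.4,0,0,0,3.4,0,-3.2,0.4,0,0,0,3.4,0,-3.2,0.4], grip_force=20)

```text
t: 1.3
tool_pos: [0.5153, 0.2865, 0.2228]
tool_rot: [-1.579, 0.011, 0.002]
contact_force: [1.3, 0.9, 0.8]
opening: 0.0342
```

```bash
cat >> h.py <<'E'
def st(target=None,yaw=None):
    o=monitor.get_obs(); M=R.from_rotvec(o['tool_rot']).as_matrix()
    print('t',round(float(o['t']),2),'pos',o['tool_pos'].round(4),'F',o['contact_force'].round(1),'open',round(float(o['opening']),4),'q',o['q'].round(2))
    print('axes x',M[:,0].round(3),'y',M[:,1].round(3),'z',M[:,2].round(3),'jawyaw',round(float(np.degrees(np.arctan2(M[1,2],M[0,2]))),2))
    if target is not None: print('delta tool cm',(M.T@(np.array(target)-o['tool_pos'])*100).round(2))
    return o,M
E
python3 -c "
from h import *
st([.568,.2285,.23])"
```

```text
t 1.3 pos [0.5153 0.2865 0.2228] F [1.3 0.9 0.8] open 0.0342 q [ 0.38 -0.02  1.7  -0.    1.47 -1.18]
axes x [ 1.    -0.005 -0.008] y [-0.008 -0.008 -1.   ] z [ 0.005  1.    -0.008] jawyaw 89.7
delta tool cm [ 5.3  -0.72 -5.78]
```

servo_tool(commands=[0,0.026,0,2.7,0,-2.9,0.38,-0.008,0,-0.008,2.7,0,-2.9,0.38,0,0,0,0,4,0,0.38,0,0,0,0,4,0,0.38,0,0,0,0,0,0,0.38])

```text
t: 1.8
tool_pos: [0.5745, 0.2167, 0.1401]
tool_rot: [-1.589, 0.032, -0.034]
contact_force: [-0.9, -0.3, -1.0]
opening: 0.0325
```

```bash
python3 -c "
from h import *
st([.568,.2285,.055])
a=grab('scene','1');b=grab('top','1')
x=a['frame'][120:250,310:450,::-1]; y=b['frame'][100:210,210:350,::-1]
x=cv2.resize(x,(560,520),interpolation=cv2.INTER_CUBIC);cv2.imwrite('pics/d1.png',x)
y=cv2.resize(y,(700,550),interpolation=cv2.INTER_CUBIC);cv2.imwrite('pics/d2.png',y)
"
```

```text
t 1.8 pos [0.5745 0.2167 0.1401] F [-0.9 -0.3 -1. ] open 0.0325 q [ 0.25  0.1   1.72 -0.02  1.33 -1.28]
axes x [ 0.999 -0.042  0.002] y [ 0.001 -0.018 -1.   ] z [ 0.042  0.999 -0.018] jawyaw 87.57
delta tool cm [-0.71  8.49  1.31]
```

View pics/d1.png

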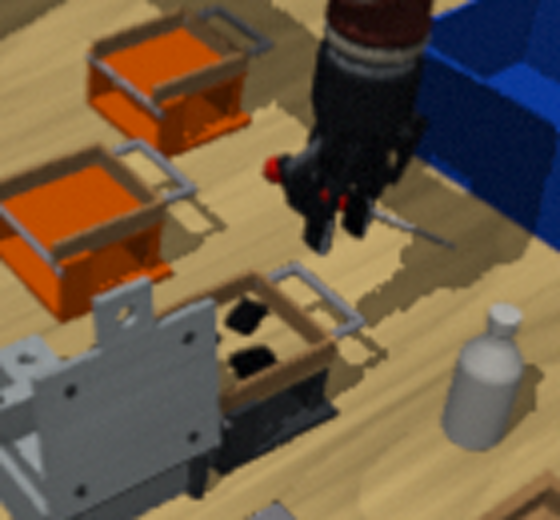

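View pics/d2.png

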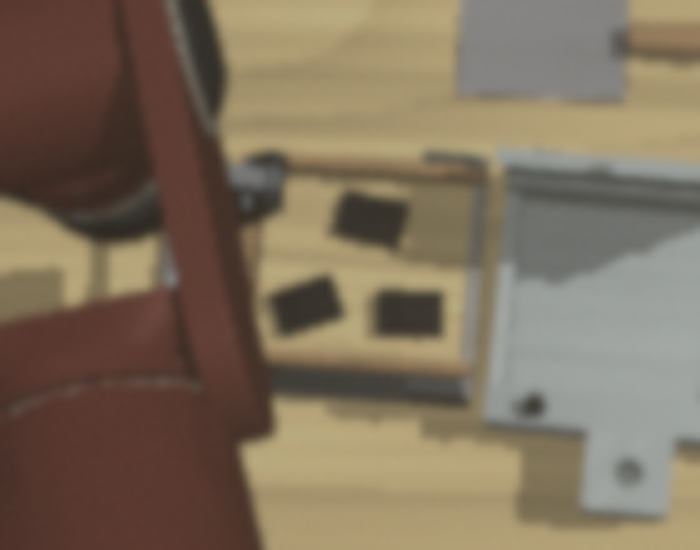

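Scene crop: fingertips at about (316,248) and (358,240), above and short of the bar. I'll use the projected TCP to check the calibration.

```bash
python3 -c "
from h import *
o,M=st([.568,.2285,.055])
s=load('scene','1')
for k in(-1,0,1):
  P=o['tool_pos']+M[:,2]*k*.0165
  print(((proj(s,[P])[0]-[310,120])*4).round(0))
print(((proj(s,[[.566,.2272,.074],[.568,.2285,.074],[.57,.23,.074]])-[310,120])*4).round(0))
P=cloud(s)
m=(abs(P[...,2]-.15)<.02)&(abs(P[...,0]-.57)<.06)&(abs(P[...,1]-.217)<.06)
v,u=np.where(m); 
for z0 in np.arange(.13,.17,.005):
  q=P[m&(abs(P[...,2]-z0)<.0025)]
  if len(q): print(round(z0,3),len(q),q.min(0).round(3),q.max(0).round(3))
"
```

```text
t 1.9 pos [0.5775 0.2182 0.1463] F [-0.   0.4  0.9] open 0.0321 q [ 0.25  0.1   1.71 -0.02  1.33 -1.28]
axes x [ 0.999 -0.041  0.011] y [ 0.01  -0.016 -1.   ] z [ 0.041  0.999 -0.015] jawyaw 87.62
delta tool cm [-1.09  9.1   1.13]
[322. 245.]
[337. 238.]
[353. 231.]
[[323. 294.]
 [325. 294.]
 [328. 295.]]
0.145 10 [0.57  0.194 0.144] [0.585 0.24  0.147]
0.15 16 [0.564 0.19  0.148] [0.585 0.248 0.152]
0.155 16 [0.566 0.187 0.153] [0.584 0.237 0.157]
0.16 18 [0.563 0.19  0.158] [0.586 0.242 0.162]
0.165 18 [0.566 0.185 0.163] [0.585 0.241 0.167]
0.17 8 [0.565 0.186 0.168] [0.585 0.247 0.169]
```

servo_tool(commands=[0.016,0,0.01,-1.1,1,1.2,0.38,0,0,0,0,1.5,0,0.38,0,0,0,0,1.5,0,0.38,0,0,0,0,0,0,0.38])

```text
t: 2.3
tool_pos: [0.5691, 0.2345, 0.1103]
tool_rot: [-1.565, 0.022, -0.038]
contact_force: [-0.3, -0.6, 0.2]
opening: 0.0323
```

```bash
python3 -c "
from h import *
st([.568,.2285,.055])
a=grab('scene','2')
x=a['frame'][130:230,350:440,::-1]
x=cv2.resize(x,(540,600),interpolation=cv2.INTER_CUBIC);cv2.imwrite('pics/d3.png',x)
"
```

```text
t 2.3 pos [0.5691 0.2345 0.1103] F [-0.3 -0.6  0.2] open 0.0323 q [ 0.27  0.13  1.74  0.    1.26 -1.26]
axes x [ 0.999 -0.038  0.01 ] y [ 0.01   0.006 -1.   ] z [0.038 0.999 0.006] jawyaw 87.8
delta tool cm [-0.14  5.52 -0.64]
```

View pics/d3.png

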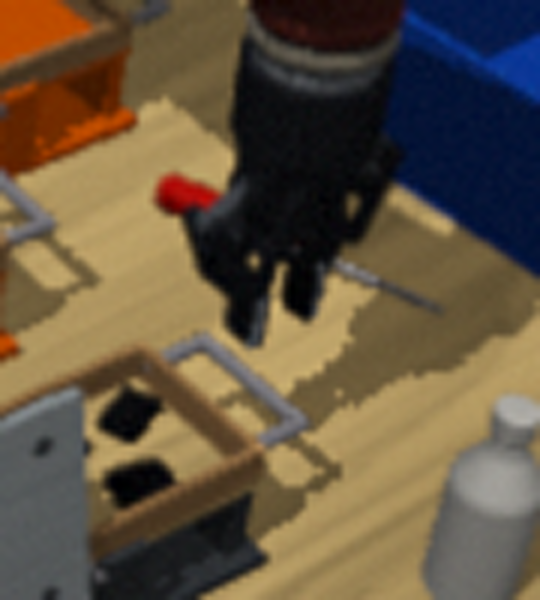

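The fingertips straddle the bar's line, about 40 mm above it. Descending.

servo_tool(commands=[0,0,0,-0.1,1.5,-0.5,0.34,0,0,0,0,2,0,0.34,0,0,0,0,2,0,0.34,0,0,0,0,0.4,0,0.34,0,0,0,0,0,0,0.34])

```text
t: 2.85
tool_pos: [0.5708, 0.2291, 0.0505]
tool_rot: [-1.564, 0.018, -0.042]
contact_force: [0.7, 0.1, -0.2]
opening: 0.029
```

```bash
python3 -c "
from h import *
st([.568,.2285,.055])
a=grab('scene','3')
x=a['frame'][130:230,350:440,::-1]
x=cv2.resize(x,(540,600),interpolation=cv2.INTER_CUBIC);cv2.imwrite('pics/d4.png',x)
"
```

```text
t 2.85 pos [0.5708 0.2291 0.0505] F [ 0.7  0.1 -0.2] open 0.029 q [ 0.26  0.19  1.78  0.    1.15 -1.27]
axes x [ 0.999 -0.039  0.015] y [ 0.015  0.006 -1.   ] z [0.039 0.999 0.007] jawyaw 87.79
delta tool cm [-0.27 -0.45 -0.06]
```

View pics/d4.png

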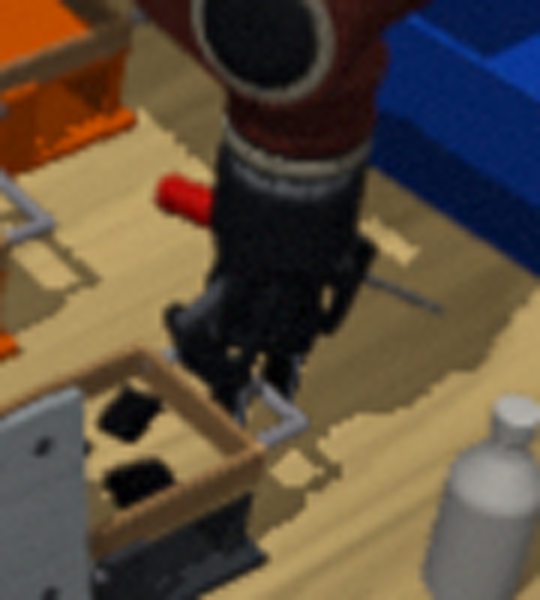

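The fingers straddle the bar, one each side. Closing.

servo_tool(commands=[0,0,0,0,-0.4,0,0.0,0,0,0,0,0,0,0.0,0,0,0,0,0,0,0.0,0,0,0,0,0,0,0.0,0,0,0,0,0,0,0.0], grip_force=30)

```text
t: 3.4
tool_pos: [0.5708, 0.2273, 0.0572]
tool_rot: [-1.566, 0.019, -0.044]
contact_force: [-0.7, -1.0, -2.0]
opening: 0.0091
```

```bash
python3 -c "
from h import *
st([.568,.2285,.055])
h=np.array([.062,.075]) # z,y hinge
r=np.array([.012,.152]) 
p=None
for th in np.arange(0,.86,.05):
  y=.075+.152*np.cos(th)-.012*np.sin(th); z=.062+.152*np.sin(th)+.012*np.cos(th)
  if p is not None: print(round(th,2),'dy %.1f dz %.1f mm'%((y-p[0])*1e3,(z-p[1])*1e3), 'tot',round((y-.227)*1e3,1),round((z-.074)*1e3,1))
  p=(y,z)
"
```

```text
t 3.4 pos [0.5708 0.2273 0.0572] F [-0.7 -1.  -2. ] open 0.0091 q [ 0.26  0.18  1.78 -0.    1.16 -1.27]
axes x [ 0.999 -0.04   0.015] y [ 0.016  0.004 -1.   ] z [0.04  0.999 0.004] jawyaw 87.7
delta tool cm [-0.29  0.22  0.1 ]
0.05 dy -0.8 dz 7.6 mm tot -0.8 7.6
0.1 dy -1.2 dz 7.5 mm tot -2.0 15.1
0.15 dy -1.5 dz 7.5 mm tot -3.5 22.6
0.2 dy -1.9 dz 7.4 mm tot -5.4 30.0
0.25 dy -2.3 dz 7.3 mm tot -7.7 37.2
0.3 dy -2.6 dz 7.2 mm tot -10.3 44.4
0.35 dy -3.0 dz 7.0 mm tot -13.3 51.4
0.4 dy -3.3 dz 6.9 mm tot -16.7 58.2
0.45 dy -3.7 dz 6.7 mm tot -20.4 64.9
0.5 dy -4.0 dz 6.5 mm tot -24.4 71.4
0.55 dy -4.3 dz 6.3 mm tot -28.7 77.7
0.6 dy -4.6 dz 6.1 mm tot -33.3 83.7
0.65 dy -4.9 dz 5.8 mm tot -38.3 89.5
0.7 dy -5.2 dz 5.6 mm tot -43.5 95.1
0.75 dy -5.5 dz 5.3 mm tot -49.0 100.4
0.8 dy -5.7 dz 5.0 mm tot -54.7 105.4
0.85 dy -6.0 dz 4.7 mm tot -60.7 110.1
```

servo_tool(commands=[0,0,0,0,-1.5,-0.2,0,0,0,0,0,-1.5,-0.34,0,0,0,0,0,-1.45,-0.5,0,0,0,0,0,-1.4,-0.63,0])

```text
t: 3.8
tool_pos: [0.5698, 0.2096, 0.1182]
tool_rot: [-1.567, 0.017, -0.045]
contact_force: [2.5, -3.1, -4.9]
opening: 0.009
```

```bash
python3 -c "
from h import *
st([.5708,.2273-.0167,.0572+.0582])
a=grab('scene','4')
x=a['frame'][130:250,300:460,::-1]
x=cv2.resize(x,(800,600),interpolation=cv2.INTER_CUBIC);cv2.imwrite('pics/d5.png',x)
"
```

```text
t 3.8 pos [0.5698 0.2096 0.1182] F [ 2.5 -3.1 -4.9] open 0.009 q [ 0.23  0.09  1.76 -0.    1.27 -1.3 ]
axes x [ 0.999 -0.039  0.018] y [ 0.018  0.003 -1.   ] z [0.039 0.999 0.004] jawyaw 87.75
delta tool cm [0.09 0.29 0.11]
```

View pics/d5.png

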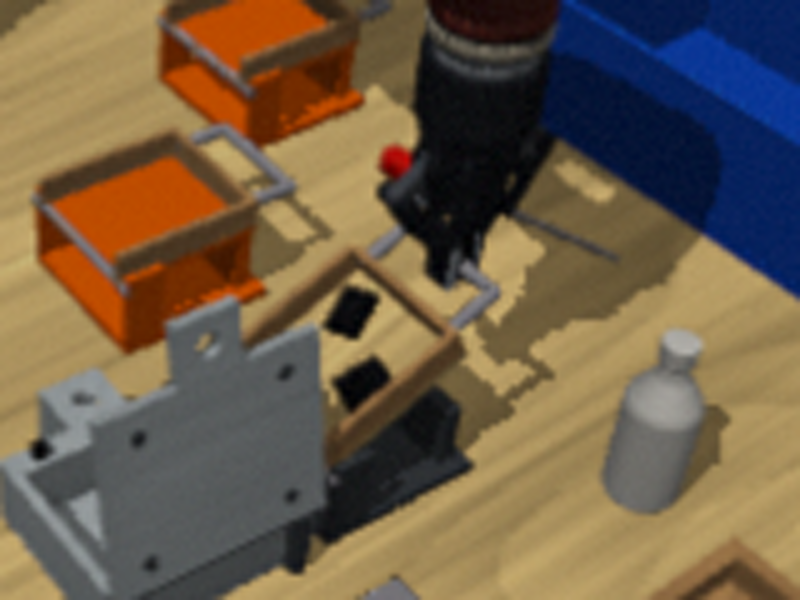

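The tray is tilted about 0.4 rad with the bar firmly held and the mouldings still on it. Continuing more slowly.

servo_tool(commands=[0,0,0,0,-0.65,-0.37,0,0,0,0,0,-0.65,-0.4,0,0,0,0,0,-0.63,-0.43,0,0,0,0,0,-0.6,-0.46,0,0,0,0,0,-0.58,-0.49,0,0,0,0,0,-0.55,-0.52,0,0,0,0,0,-0.53,-0.55,0,0,0,0,0,-0.5,-0.57,0,0,0,0,0,0,0,0,0,0,0,0,0,0,0])

```text
t: 4.85
tool_pos: [0.5672, 0.1643, 0.1717]
tool_rot: [-1.571, 0.018, -0.047]
contact_force: [2.8, -0.9, -6.0]
opening: 0.0086
```

```bash
python3 -c "
from h import *
st([.5708,.2273-.0547,.0572+.1054])
a=grab('scene','5');b=grab('top','5')
x=a['frame'][130:250,300:460,::-1]
x=cv2.resize(x,(800,600),interpolation=cv2.INTER_CUBIC);cv2.imwrite('pics/d6.png',x)
y=b['frame'][100:210,250:390,::-1]
y=cv2.resize(y,(700,550),interpolation=cv2.INTER_CUBIC);cv2.imwrite('pics/d7.png',y)
"
```

```text
t 4.85 pos [0.5672 0.1643 0.1717] F [ 2.8 -0.9 -6. ] open 0.0086 q [ 0.16  0.    1.76 -0.    1.36 -1.37]
axes x [ 0.999 -0.042  0.018] y [ 0.018 -0.001 -1.   ] z [0.042 0.999 0.   ] jawyaw 87.6
delta tool cm [0.3  0.92 0.85]
```

View pics/d6.png

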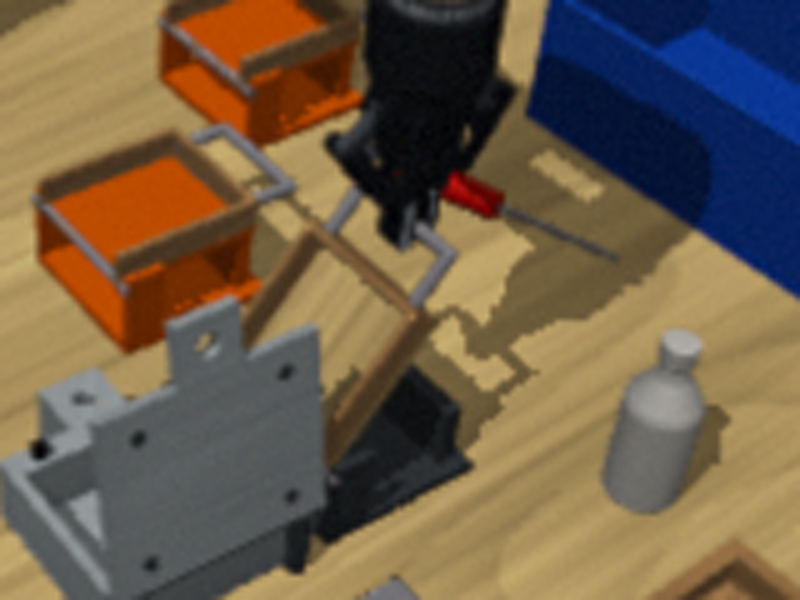

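View pics/d7.png

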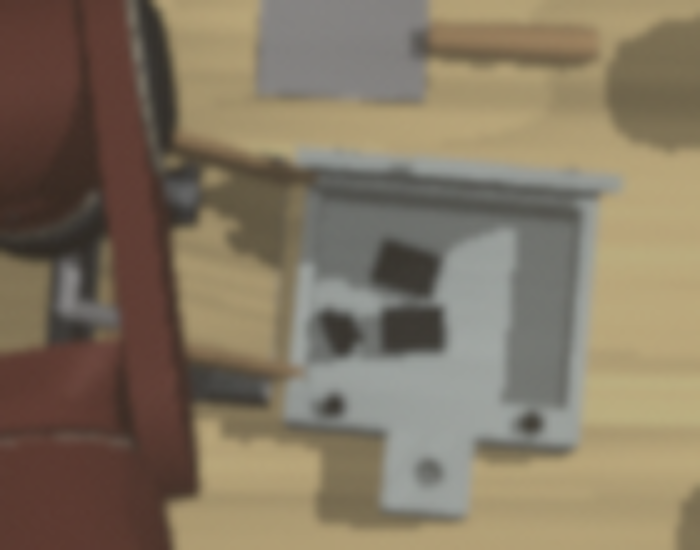

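All three mouldings are in the cassette, at top crop (405,267), (413,328) and (338,332). The last looks tilted, so I'll check heights by depth.

```bash
python3 -c "
from h import *
b=load('top','5'); P=cloud(b)
for c in[(405,267),(413,328),(338,332)]:
  u=int(250+c[0]/5); v=int(100+c[1]/5)
  print(P[v-6:v+7:2,u-8:u+9:2,2].round(3)); print(P[v,u].round(3))
"
```

```text
[[0.003 0.008 0.004 0.008 0.006 0.007 0.007 0.007 0.009]
 [0.005 0.008 0.021 0.025 0.018 0.003 0.005 0.007 0.008]
 [0.004 0.019 0.021 0.027 0.023 0.022 0.026 0.022 0.008]
 [0.011 0.021 0.023 0.022 0.017 0.021 0.023 0.022 0.005]
 [0.006 0.023 0.023 0.02  0.02  0.019 0.028 0.017 0.008]
 [0.007 0.006 0.018 0.021 0.024 0.021 0.021 0.008 0.008]
 [0.005 0.006 0.012 0.011 0.011 0.012 0.023 0.005 0.005]]
[0.572 0.01  0.017]
[[0.002 0.002 0.006 0.008 0.003 0.02  0.026 0.005 0.007]
 [0.004 0.006 0.022 0.018 0.021 0.021 0.024 0.027 0.006]
 [0.007 0.021 0.019 0.023 0.026 0.023 0.021 0.025 0.008]
 [0.002 0.026 0.019 0.02  0.022 0.022 0.013 0.027 0.009]
 [0.006 0.019 0.023 0.019 0.024 0.024 0.021 0.021 0.004]
 [0.008 0.025 0.023 0.024 0.021 0.02  0.024 0.02  0.004]
 [0.008 0.006 0.007 0.007 0.007 0.007 0.007 0.007 0.003]]
[0.54  0.007 0.022]
[[0.028 0.025 0.005 0.008 0.005 0.005 0.004 0.006 0.006]
 [0.028 0.028 0.006 0.038 0.035 0.028 0.007 0.006 0.007]
 [0.025 0.026 0.006 0.043 0.039 0.026 0.01  0.003 0.006]
 [0.027 0.032 0.001 0.036 0.038 0.03    nan 0.005 0.005]
 [0.029 0.029 0.005 0.007 0.043 0.038 0.022 0.006 0.008]
 [0.025 0.02  0.006 0.003 0.039 0.03  0.01  0.007 0.011]
 [0.031 0.012 0.006 0.006 0.007 0.006 0.005 0.007 0.009]]
[0.535 0.045 0.038]
```

All three lie below the rim; the tilted one tops out at about 43 mm, below the lid plane at 50 mm. Lowering the tray along the same arc.

servo_tool(commands=[0,0,0,0,0.9,1.2,0,0,0,0,0,1.0,1.1,0,0,0,0,0,1.15,1.0,0,0,0,0,0,1.2,0.9,0,0,0,0,0,1.3,0.77,0,0,0,0,0,1.35,0.6,0])

```text
t: 5.55
tool_pos: [0.5703, 0.2195, 0.0996]
tool_rot: [-1.582, 0.018, -0.044]
contact_force: [0.3, -7.1, -2.6]
opening: 0.0085
```

```bash
python3 -c "
from h import *
st([.5708,.2273,.0572])"
```

```text
t 5.55 pos [0.5703 0.2195 0.0996] F [ 0.3 -7.1 -2.6] open 0.0085 q [ 0.25  0.13  1.76 -0.02  1.24 -1.27]
axes x [ 0.999 -0.04   0.017] y [ 0.016 -0.012 -1.   ] z [ 0.04   0.999 -0.011] jawyaw 87.71
delta tool cm [-0.05  4.23  0.82]
```

servo_tool(commands=[0,0,0,0,1.3,0.4,0,0,0,0,0,1.4,0.3,0,0,0,0,0,1.2,0.15,0,0,0,0,0,0.3,0,0,0,0,0,0,0,0,0])

```text
t: 6.05
tool_pos: [0.5719, 0.2271, 0.0604]
tool_rot: [-1.594, 0.019, -0.038]
contact_force: [-1.7, -5.9, -1.0]
opening: 0.0087
```

```bash
python3 -c "
from h import *
st([.5708,.2273,.0572])"
```

```text
t 6.05 pos [0.5719 0.2271 0.0604] F [-1.7 -5.9 -1. ] open 0.0087 q [ 0.27  0.19  1.76 -0.03  1.18 -1.26]
axes x [ 0.999 -0.036  0.012] y [ 0.012 -0.024 -1.   ] z [ 0.036  0.999 -0.023] jawyaw 87.94
delta tool cm [-0.12  0.32  0.03]
```

servo_tool(commands=[0.02,0,0.01,0,0.4,0,0,0,0,0,0,0,0,0.4,0,0,0,0,0,0,0.4,0,0,0,0,0,0,0.4,0,0,0,0,-2,0,0.4,0,0,0,0,-4,0,0.4,0,0,0,0,-4.5,0,0.3,0,0,0,0,-4.5,0,0.1,0,0,0,0,-4.5,0,0,0,0,0,0,-1,0,0])

```text
t: 7.05
tool_pos: [0.5704, 0.2353, 0.2685]
tool_rot: [-1.566, 0.026, -0.019]
contact_force: [0.4, -0.1, 0.7]
opening: 0.0002
```

```bash
python3 -c "
from h import *
st([.66,-.012,.27])
a=grab('scene','6')
cv2.imwrite('pics/d8.png',cv2.resize(a['frame'][110:270,290:490,::-1],(750,600),interpolation=cv2.INTER_CUBIC))
P=cloud(a)
# lid far face points
m=(P[...,0]>.55)&(P[...,0]<.66)&(P[...,1]>-.1)&(P[...,1]<.065)&(P[...,2]>.075)&(P[...,2]<.24)
q=P[m]; print(len(q))
A=np.c_[q[:,1:],np.ones(len(q))]
for i in range(4):
  c=np.linalg.lstsq(A,q[:,0],rcond=None)[0]; r=q[:,0]-A@c; k=abs(r)<max(.004,2*r.std() if i<2 else .004); A2=A[k]; 
  q=q[k];A=A[k]
print('x=ay+bz+c',c.round(4),len(q),'theta',np.pi/2+np.arctan(c[1]),'zmax',q[:,2].max(), 'y',q[:,1].min(),q[:,1].max())
"
```

```text
t 7.05 pos [0.5704 0.2353 0.2685] F [ 0.4 -0.1  0.7] open 0.0002 q [ 0.27  0.02  1.59  0.01  1.54 -1.27]
axes x [ 1.    -0.029 -0.004] y [-0.004  0.004 -1.   ] z [0.029 1.    0.004] jawyaw 88.35
delta tool cm [  9.67  -0.3  -24.46]
1651
x=ay+bz+c [ 0.0752 -0.1948  0.6304] 1567 theta 1.378364207990871 zmax 0.22139011015190457 y -0.08630162361686666 0.06484652758115206
```

View pics/d8.png

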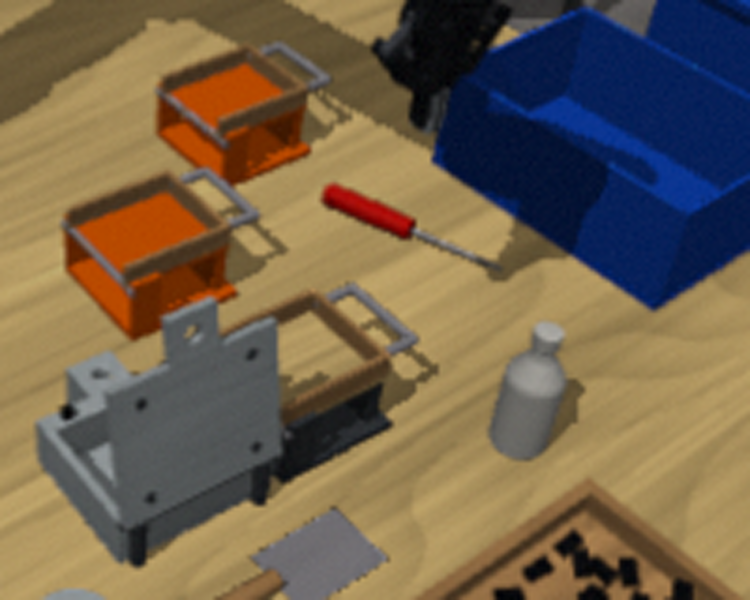

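The tray is flat and released, and the lid leans at about 1.37 rad. Its far face is at x≈0.593 at z=0.19. Going behind it.

servo_tool(commands=[0,0,0,2,0,-4,0,0,0,0,2,0,-4,0,0,0,0,2,0,-4,0,0,0,0,2,0,-4,0,0,0,0,1.2,0,-4,0,0,0,0,0.5,0,-4,0,0,0,0,0,0,0,0])

```text
t: 7.8
tool_pos: [0.6611, -0.0101, 0.2513]
tool_rot: [-1.561, 0.03, -0.001]
contact_force: [-0.8, 1.1, 1.0]
opening: -0.0004
```

```bash
python3 -c "
from h import *
st([.65,-.012,.185])"
```

```text
t 7.8 pos [ 0.6611 -0.0101  0.2513] F [-0.8  1.1  1. ] open -0.0004 q [-0.13  0.14  1.49  0.01  1.53 -1.68]
axes x [ 1.    -0.019 -0.019] y [-0.019  0.01  -1.   ] z [0.02  1.    0.009] jawyaw 88.88
delta tool cm [-0.98  6.65 -0.28]
```

servo_tool(commands=[0,0,0,0,4,0,0,0,0,0,0,2.6,-0.2,0,0,0,0,-2,0,0,0,0,0,0,-2,0,0,0,0,0,0,-1.5,0,0,0,0,0,0,-1.5,0,0,0,0,0,0,-1.5,0,0,0,0,0,0,-1,0,0,0])

```text
t: 8.6
tool_pos: [0.556, -0.0033, 0.1664]
tool_rot: [-1.552, 0.044, 0.016]
contact_force: [0.0, 0.3, -0.3]
opening: 0.0001
```

```bash
python3 -c "
from h import *
st([.65,-.012,.25])
a=grab('scene','7')
cv2.imwrite('pics/d9.png',cv2.resize(a['frame'][110:270,240:440,::-1],(750,600),interpolation=cv2.INTER_CUBIC))
"
```

```text
t 8.6 pos [ 0.556  -0.0033  0.1664] F [ 0.   0.3 -0.3] open 0.0001 q [-0.15 -0.04  1.81  0.01  1.41 -1.7 ]
axes x [ 0.999 -0.018 -0.039] y [-0.039  0.018 -0.999] z [0.018 1.    0.018] jawyaw 88.96
delta tool cm [ 9.08 -8.73 -0.55]
```

View pics/d9.png

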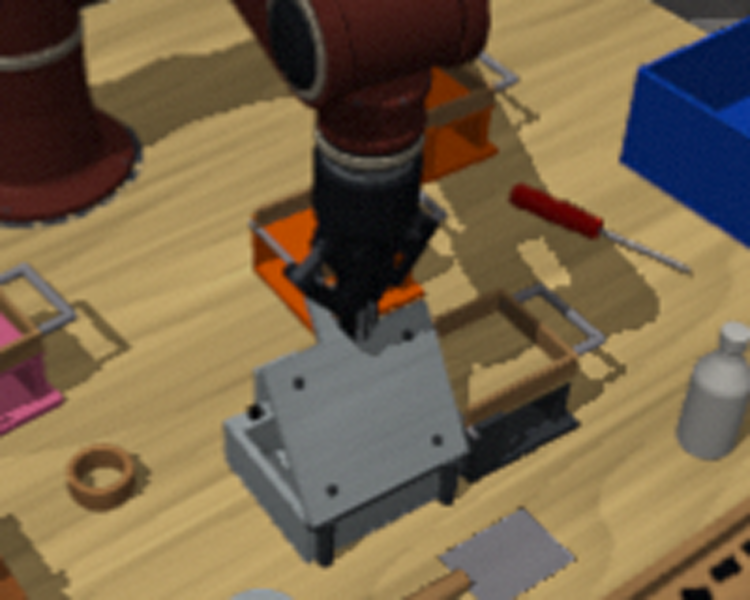

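The lid is past its balance point and sinking on to its buffers. Moving up and over to the tall pin.

servo_tool(commands=[-0.018,0,-0.039,0,-3,0,0.2,0,0,0,0,-3,0,0.4,0,0,0,-0.4,0,-4,0.4,0,0,0,-0.4,0,-4,0.4,0,0,0,-0.4,0,-4,0.4,0,0,0,-0.4,0,-4,0.4,0,0,0,-0.4,0,-4,0.4,0,0,0,-0.4,0,-4,0.4,0,0,0,-0.4,0,-4,0.4,0,0,0,0,0,0,0.4])

```text
t: 9.65
tool_pos: [0.524, -0.2874, 0.2203]
tool_rot: [-1.567, 0.01, -0.002]
contact_force: [0.0, 0.4, 0.0]
opening: 0.034
```

```bash
python3 -c "
from h import *
st([.516,-.3295,.19])
a=grab('scene','8')
cv2.imwrite('pics/d10.png',cv2.resize(a['frame'][140:300,190:390,::-1],(750,600),interpolation=cv2.INTER_CUBIC))
b=grab('top','8')
cv2.imwrite('pics/d11.png',cv2.resize(b['frame'][120:220,290:390,::-1],(600,600),interpolation=cv2.INTER_CUBIC))
"
```

```text
t 9.65 pos [ 0.524  -0.2874  0.2203] F [0.  0.4 0. ] open 0.034 q [-0.63 -0.    1.69  0.    1.46 -2.19]
axes x [ 1.    -0.008 -0.005] y [-0.005  0.004 -1.   ] z [0.008 1.    0.004] jawyaw 89.55
delta tool cm [-0.75  3.02 -4.23]
```

View pics/d10.png

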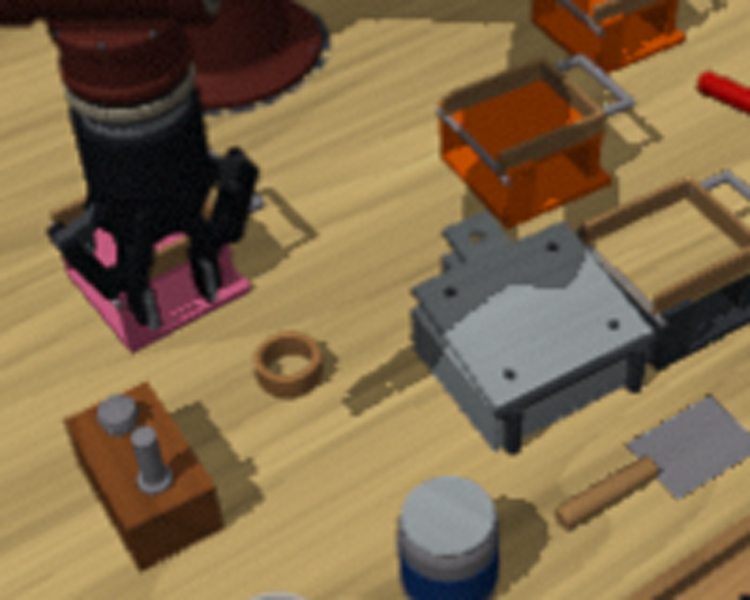

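View pics/d11.png

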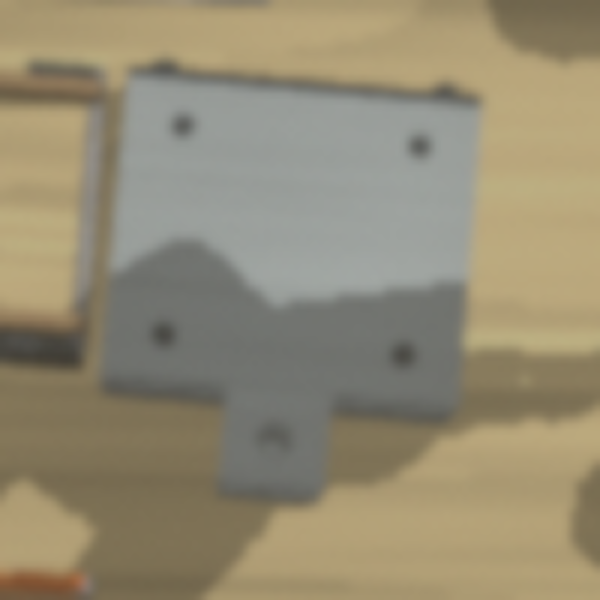

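The lid is resting on its buffers over the mouldings. I'll measure its hole and approach the tall pin.

servo_tool(commands=[0,0,0,-0.4,0,-2.1,0.45,0,0,0,-0.4,0,-2.1,0.45,0,0,0,0,3.5,0,0.45,0,0,0,0,3.5,0,0.45,0,0,0,0,0,0,0.45])

```text
t: 10.25
tool_pos: [0.5196, -0.3191, 0.1487]
tool_rot: [-1.563, -0.002, 0.005]
contact_force: [-1.5, 0.9, -1.0]
opening: 0.0383
```

```bash
python3 -c "
from h import *
b=load('top','8');s=load('scene','8')
z=.0655
print('top hole',onz(b,[(290+275/6,120+437/6)],z).round(4)); print('tab corners',onz(b,[(290+218/6,120+492/6),(290+322/6,120+502/6)],z+.001).round(4).tolist())
print('scene hole',onz(s,[(190+476/3.75,140+236/3.75)],z).round(4))
o,M=st([.516,-.3295,.13])
a=grab('scene','9'); 
cv2.imwrite('pics/d12.png',cv2.resize(a['frame'][200:300,190:290,::-1],(600,600),interpolation=cv2.INTER_CUBIC))
print('tcp px',((proj(a,[o['tool_pos'],[.516,-.3295,.109]])-[190,200])*6).round(0))
"
```

```text
top hole [[ 0.4645 -0.0032  0.0655]]
tab corners [[0.4412, 0.0202, 0.0665], [0.4377, -0.023, 0.0665]]
scene hole [[0.4535 0.0099 0.0655]]
t 10.25 pos [ 0.5196 -0.3191  0.1487] F [-1.5  0.9 -1. ] open 0.0383 q [-0.67  0.08  1.72  0.    1.34 -2.25]
axes x [ 1.     0.005 -0.002] y [-0.002  0.008 -1.   ] z [-0.005  1.     0.008] jawyaw 90.27
delta tool cm [-0.36  1.86 -1.05]
tcp px [[235. 274.]
 [224. 338.]]
```

View pics/d12.png

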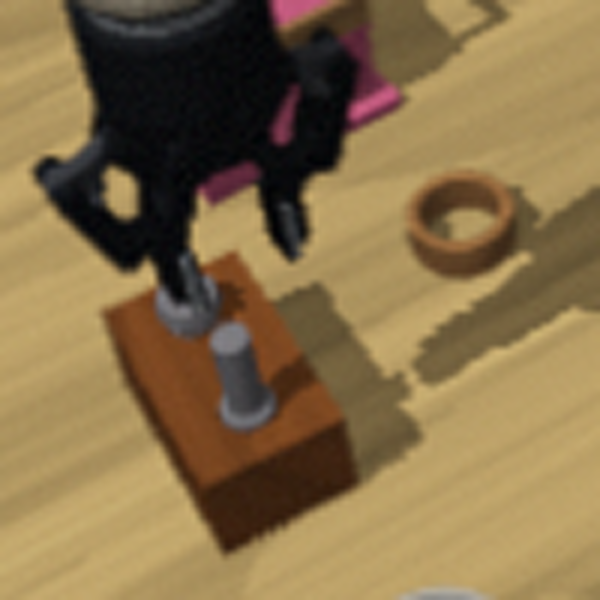

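The scene ray puts the hole about 16 mm off, as if the lid stood higher than 0.05 rad. I'll check the lid angle by depth.

```bash
python3 -c "
from h import *
for n,t in(('scene','8'),('scene','9')):
  a=load(n,t);P=cloud(a)
  m=(P[...,0]>.49)&(P[...,0]<.605)&(P[...,1]>-.07)&(P[...,1]<.05)&(P[...,2]>.045)&(P[...,2]<.12)
  q=P[m];A=np.c_[q[:,:2],np.ones(len(q))]
  c=np.linalg.lstsq(A,q[:,2],rcond=None)[0]; print(n,t,c.round(4),len(q),'rms',(q[:,2]-A@c).std().round(4),'z at hole',(c@[.464,-.002,1]).round(4))
b=load('top','8');P=cloud(b)
m=(P[...,0]>.49)&(P[...,0]<.605)&(P[...,1]>-.07)&(P[...,1]<.05)&(P[...,2]>.045)&(P[...,2]<.12)
q=P[m];A=np.c_[q[:,:2],np.ones(len(q))]
c=np.linalg.lstsq(A,q[:,2],rcond=None)[0]; print('top',c.round(4),len(q),'z at hole',(c@[.464,-.002,1]).round(4))
u,v=335,193; print(P[v-8:v+9:2,u-10:u+11:2,2].round(3))
"
```

```text
scene 8 [-0.1603  0.0151  0.1573] 1238 rms 0.0018 z at hole 0.0829
scene 9 [-0.056   0.006   0.0934] 1129 rms 0.0017 z at hole 0.0674
top [-0.0985  0.0076  0.1184] 2115 z at hole 0.0727
[[ 0.048  0.053  0.071  0.074  0.069  0.07   0.068  0.07   0.067  0.076
   0.072]
 [ 0.003  0.068  0.068  0.068  0.07   0.073  0.071  0.07   0.075  0.065
   0.052]
 [-0.002  0.072  0.069  0.07   0.071  0.075  0.07   0.069  0.071  0.077
   0.003]
 [ 0.001  0.07   0.07   0.071  0.074  0.049  0.071  0.071  0.07   0.071
   0.004]
 [-0.001  0.075  0.071  0.074  0.032  0.001  0.042  0.069  0.071  0.073
   0.   ]
 [ 0.001  0.078  0.072  0.07   0.075  0.01   0.075  0.075  0.074  0.073
  -0.001]
 [ 0.004  0.073  0.072  0.075  0.072  0.074  0.079  0.074  0.073  0.075
   0.   ]
 [ 0.     0.072  0.075  0.079  0.074  0.073  0.073  0.069  0.077  0.075
   0.003]
 [-0.002  0.047  0.051  0.049  0.071  0.072  0.075  0.075  0.077  0.076
  -0.   ]]
```

The lid was still sinking in that picture. The fresh one gives 0.056 rad, as expected for resting on the buffers. Descending on the pin.

servo_tool(commands=[-0.008,0,0,-0.25,0,-1.0,0.45,0,0,0,0,1.5,0,0.45,0,0,0,0,1.5,0,0.45,0,0,0,0,0,0,0.45])

```text
t: 10.7
tool_pos: [0.522, -0.3308, 0.1258]
tool_rot: [-1.58, -0.013, -0.0]
contact_force: [0.1, -0.0, 0.7]
opening: 0.0386
```

```bash
python3 -c "
from h import *
o,M=st([.517,-.329,.074])
a=grab('scene','10'); b=grab('top','10')
cv2.imwrite('pics/d13.png',cv2.resize(a['frame'][200:300,190:290,::-1],(600,600),interpolation=cv2.INTER_CUBIC))
cv2.imwrite('pics/d14.png',cv2.resize(b['frame'][130:230,420:520,::-1],(600,600),interpolation=cv2.INTER_CUBIC))
print('tcp px',((proj(a,[o['tool_pos'],[.517,-.329,.109]])-[190,200])*6).round(0))
"
```

```text
t 10.7 pos [ 0.522  -0.3308  0.1258] F [ 0.1 -0.   0.7] open 0.0386 q [-0.68  0.11  1.73 -0.    1.29 -2.26]
axes x [1.    0.008 0.008] y [ 0.008 -0.009 -1.   ] z [-0.008  1.    -0.009] jawyaw 90.46
delta tool cm [-0.54  5.18  0.23]
tcp px [[221. 324.]
 [226. 338.]]
```

View pics/d13.png

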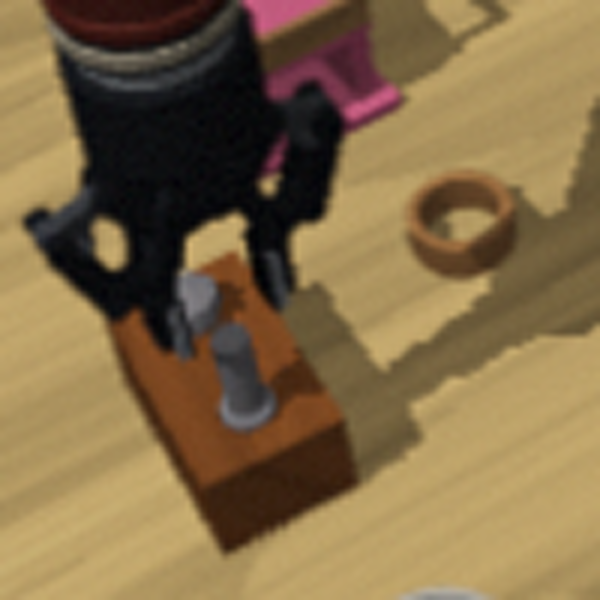

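View pics/d14.png

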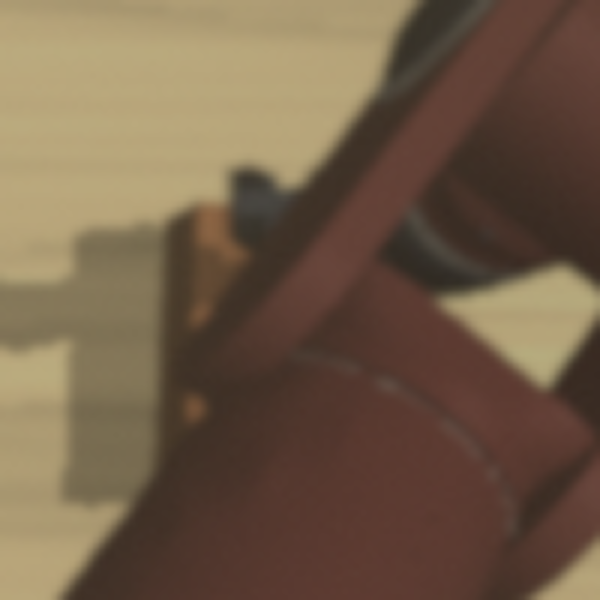

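The fingertips straddle the knob's line, at (182,352) and (280,300) with the knob top at (233,335). A small correction, then down.

servo_tool(commands=[0.009,0,0.008,-0.4,0.5,0.2,0.45,0,0,0,0,1.5,0,0.45,0,0,0,0,1.5,0,0.45,0,0,0,0,1.2,0,0.45,0,0,0,0,0,0,0.45])

```text
t: 11.3
tool_pos: [0.5188, -0.3298, 0.0774]
tool_rot: [-1.572, -0.008, 0.004]
contact_force: [-0.7, -0.3, -0.7]
opening: 0.038
```

```bash
python3 -c "
from h import *
o,M=st([.518,-.3285,.074])
a=grab('scene','11')
cv2.imwrite('pics/d15.png',cv2.resize(a['frame'][200:300,190:290,::-1],(600,600),interpolation=cv2.INTER_CUBIC))
"
```

```text
t 11.3 pos [ 0.5188 -0.3298  0.0774] F [-0.7 -0.3 -0.7] open 0.038 q [-0.69  0.17  1.76  0.    1.21 -2.27]
axes x [1.    0.008 0.003] y [ 0.003 -0.002 -1.   ] z [-0.008  1.    -0.002] jawyaw 90.44
delta tool cm [-0.08  0.34  0.13]
```

View pics/d15.png

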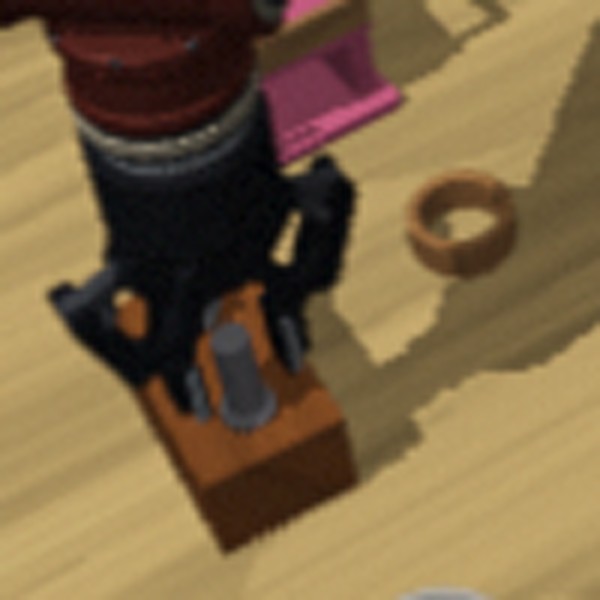

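The pads sit on both sides of the tall knob. Closing.

servo_tool(commands=[0,0,0,0,0.4,0.1,0.45,0,0,0,0,0,0,0.0,0,0,0,0,0,0,0.0,0,0,0,0,0,0,0.0,0,0,0,0,0,0,0.0], grip_force=60)

```text
t: 11.85
tool_pos: [0.52, -0.3296, 0.0752]
tool_rot: [-1.574, -0.01, 0.002]
contact_force: [0.3, -0.9, -1.0]
opening: 0.0167
```

```bash
python3 -c "
from h import *
o,M=st([.518,-.3285,.074])
"
```

```text
t 11.85 pos [ 0.52   -0.3296  0.0752] F [ 0.3 -0.9 -1. ] open 0.0167 q [-0.69  0.17  1.76  0.    1.21 -2.26]
axes x [1.    0.008 0.005] y [ 0.005 -0.004 -1.   ] z [-0.008  1.    -0.004] jawyaw 90.45
delta tool cm [-0.2   0.12  0.11]
```

servo_tool(commands=[0,0,0,0,-1,0,0,0,0,0,0,-1.5,0,0,0,0,0,0,-2,0,0,0,0,0,0,-2.5,0,0,0,0,0,0,-2.0,0,0,0,0,0,0,0,0,0])

```text
t: 12.45
tool_pos: [0.5202, -0.3297, 0.1739]
tool_rot: [-1.577, -0.013, -0.001]
contact_force: [-0.4, 0.5, -1.4]
opening: 0.0162
```

```bash
python3 -c "
from h import *
o,M=st([.464,-.002,.165])
a=grab('scene','12')
cv2.imwrite('pics/d16.png',cv2.resize(a['frame'][180:280,190:290,::-1],(600,600),interpolation=cv2.INTER_CUBIC))
"
```

```text
t 12.45 pos [ 0.5202 -0.3297  0.1739] F [-0.4  0.5 -1.4] open 0.0162 q [-0.69  0.07  1.7   0.    1.37 -2.26]
axes x [1.    0.008 0.009] y [ 0.009 -0.006 -1.   ] z [-0.008  1.    -0.006] jawyaw 90.45
delta tool cm [-5.36  0.63 32.82]
```

View pics/d16.png

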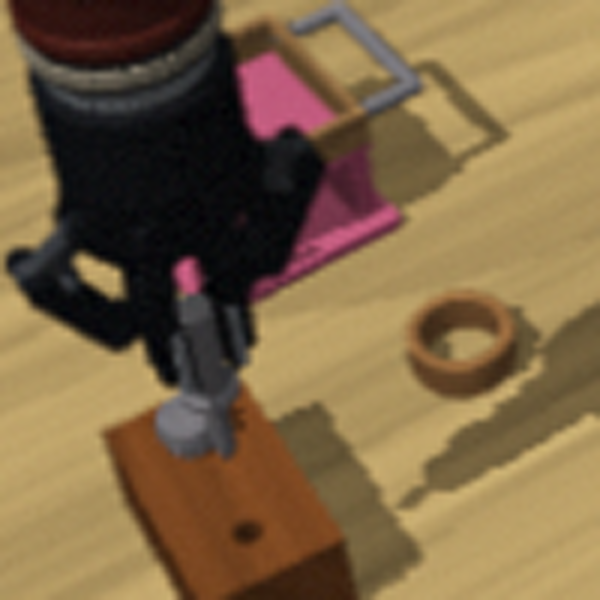

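The pin is out of the rack, held upright with its tip near (225,455). Moving it over the lid hole.

servo_tool(commands=[0.006,0,0.009,-0.6,0,3,0,0,0,0,-0.6,0,4,0,0,0,0,-0.6,0,4,0,0,0,0,-0.6,0,4,0,0,0,0,-0.6,0,4,0,0,0,0,-0.6,0,4,0,0,0,0,-0.5,0,3,0,0,0,0,-0.5,0,2,0,0,0,0,0,0,0,0,0,0,0,0,0,0,0])

```text
t: 13.5
tool_pos: [0.4634, -0.0384, 0.1623]
tool_rot: [-1.564, 0.008, 0.017]
contact_force: [0.1, -0.1, -1.5]
opening: 0.0163
```

```bash
python3 -c "
from h import *
o,M=st([.464,-.002,.165])
"
```

```text
t 13.5 pos [ 0.4634 -0.0384  0.1623] F [ 0.1 -0.1 -1.5] open 0.0163 q [-0.24 -0.28  2.04  0.    1.4  -1.82]
axes x [ 1.     0.006 -0.016] y [-0.016  0.007 -1.   ] z [-0.006  1.     0.007] jawyaw 90.32
delta tool cm [ 0.08 -0.24  3.64]
```

servo_tool(commands=[-0.007,0,-0.016,0,0,1,0,0,0,0,0,0,0,0])

```text
t: 13.7
tool_pos: [0.4632, -0.0291, 0.1615]
tool_rot: [-1.572, -0.002, 0.003]
contact_force: [0.8, -0.4, -1.6]
opening: 0.0169
```

```bash
python3 -c "
from h import *
o,M=st([.464,-.002,.165])
a=grab('scene','13');b=grab('top','13')
o,M=st([.464,-.002,.165])
cv2.imwrite('pics/d17.png',cv2.resize(a['frame'][140:240,270:370,::-1],(600,600),interpolation=cv2.INTER_CUBIC))
cv2.imwrite('pics/d18.png',cv2.resize(b['frame'][140:240,290:390,::-1],(600,600),interpolation=cv2.INTER_CUBIC))
print(((proj(a,[o['tool_pos'],o['tool_pos']+.061*M[:,1],[.464,-.002,.0665]])-[270,140])*6).round(0))
"
```

```text
t 13.7 pos [ 0.4632 -0.0291  0.1615] F [ 0.8 -0.4 -1.6] open 0.0169 q [-0.22 -0.3   2.05 -0.    1.39 -1.8 ]
axes x [ 1.     0.003 -0.   ] y [-0.    -0.001 -1.   ] z [-0.003  1.    -0.001] jawyaw 90.19
delta tool cm [ 0.09 -0.36  2.71]
t 13.8 pos [ 0.4635 -0.0298  0.1617] F [-0.3 -0.2 -1.6] open 0.0163 q [-0.22 -0.29  2.05 -0.    1.39 -1.8 ]
axes x [ 1.     0.003 -0.   ] y [-0.    -0.001 -1.   ] z [-0.003  1.    -0.001] jawyaw 90.17
delta tool cm [ 0.06 -0.33  2.78]
[[229. 281.]
 [231. 370.]
 [275. 397.]]
```

View pics/d17.png

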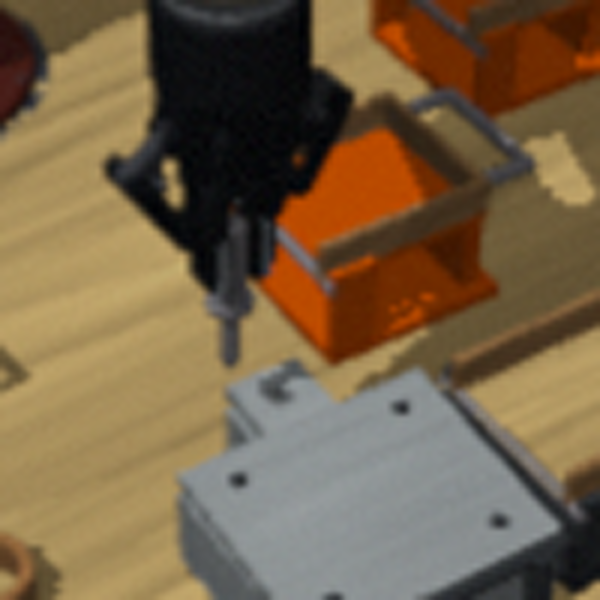

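View pics/d18.png

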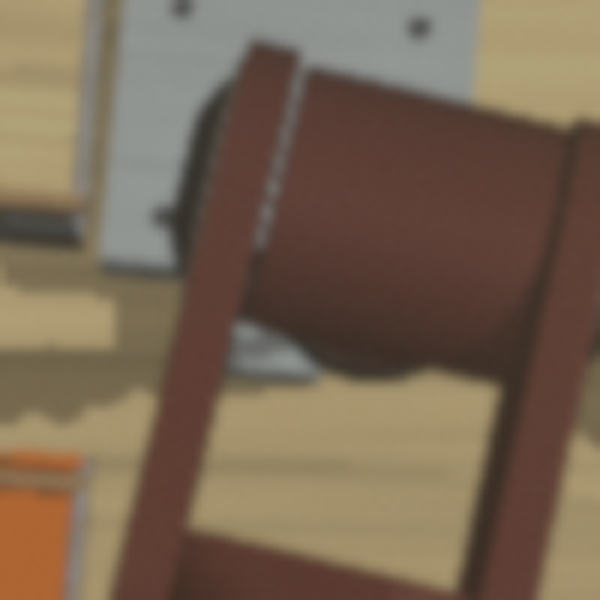

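Scene: pin tip at about (231,367), where the projection predicts (231,370), so arm and scene camera agree. The hole is near (278,387). I'll refine it from unshadowed frames.

```bash
python3 -c "
from h import *
ims=[]
for t,r in(('0',(305,195)),('12',(300,190)),('13',(300,190))):
  a=load('scene',t); c=a['frame'][r[1]:r[1]+25,r[0]:r[0]+32,::-1]
  ims.append(cv2.resize(c,(384,300),interpolation=cv2.INTER_CUBIC))
b=load('top','0');c=b['frame'][185:210,322:354,::-1];ims.append(cv2.resize(c,(384,300),interpolation=cv2.INTER_CUBIC))
cv2.imwrite('pics/e1.png',np.vstack([np.hstack(ims[:2]),np.hstack(ims[2:])]))
"
```

```text
(no output)
```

View pics/e1.png

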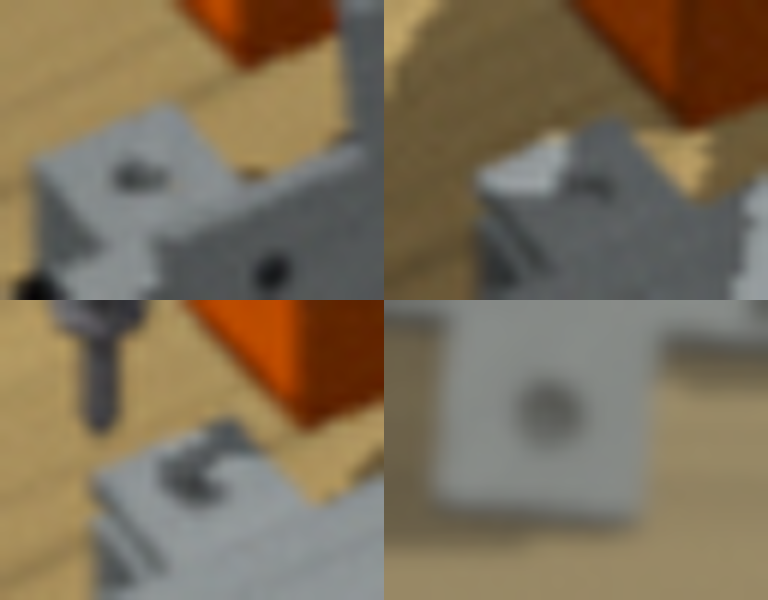

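```bash
python3 -c "
from h import *
a=load('scene','0');c=load('scene','13');b=load('top','0')
print('scene0',onz(a,[(316.04,209.29)],.05).round(4)); print('scene13 lid',onz(c,[(315.6,204.8)],.0665).round(4)); print('top0',onz(b,[(335.2,193.8)],.05).round(4))
lug=[(35,160),(165,103),(240,180)]
print('lug scene',onz(a,[(305+(x+.5)/12-.5,195+(y+.5)/12-.5) for x,y in lug],.05).round(4).tolist())
print('lug top',onz(b,[(322+(x-384+.5)/12-.5,185+(y-300+.5)/12-.5) for x,y in[(432,505),(632,522)]],.05).round(4).tolist())
P=np.array([.4635,-.0298,.1617]); print('tip px pred',proj(c,[P-[0,0,.061],P-[0,0,.033]]).round(2), 'seen 307.7,200.8')
print('tip seen at z .1007',onz(c,[(307.7,200.8)],.1007).round(4))
# line fit of shank axis at collar
"
```

```text
scene0 [[ 4.626e-01 -2.000e-04  5.000e-02]]
scene13 lid [[0.4588 0.0008 0.0665]]
top0 [[ 0.4633 -0.002   0.05  ]]
lug scene [[0.4411, -0.0188, 0.05], [0.4437, 0.0225, 0.05], [0.4795, 0.0212, 0.05]]
lug top [[0.4431, 0.0221, 0.05], [0.4402, -0.02, 0.05]]
tip px pred [[308.48 201.73]
 [308.37 195.04]] seen 307.7,200.8
tip seen at z .1007 [[ 0.4587 -0.0294  0.1007]]
```

The measurements now agree: hole at about (0.463,-0.001), and the pin sits about 3 mm to -x of the TCP. Moving above the hole.

servo_tool(commands=[0,0,0,0.1,0,1.5,0,0,0,0,0.15,0,1.2,0,0,0,0,0,1,0.1,0,0,0,0,0,0.6,0,0,0,0,0,0,0,0,0])

```text
t: 14.3
tool_pos: [0.4668, -0.0031, 0.1445]
tool_rot: [-1.574, -0.0, -0.0]
contact_force: [0.1, 0.3, -1.6]
opening: 0.0162
```

```bash
python3 -c "
from h import *
o,M=st([.466,-.0012,.14])
a=grab('scene','14');b=grab('top','14')
c=a['frame'][180:220,295:345,::-1]
cv2.imwrite('pics/e2.png',cv2.resize(c,(750,600),interpolation=cv2.INTER_CUBIC))
"
```

```text
t 14.3 pos [ 0.4668 -0.0031  0.1445] F [ 0.1  0.3 -1.6] open 0.0162 q [-0.16 -0.27  2.06 -0.    1.35 -1.73]
axes x [1. 0. 0.] y [ 0.    -0.003 -1.   ] z [-0.     1.    -0.003] jawyaw 90.01
delta tool cm [-0.08  0.45  0.19]
```

View pics/e2.png

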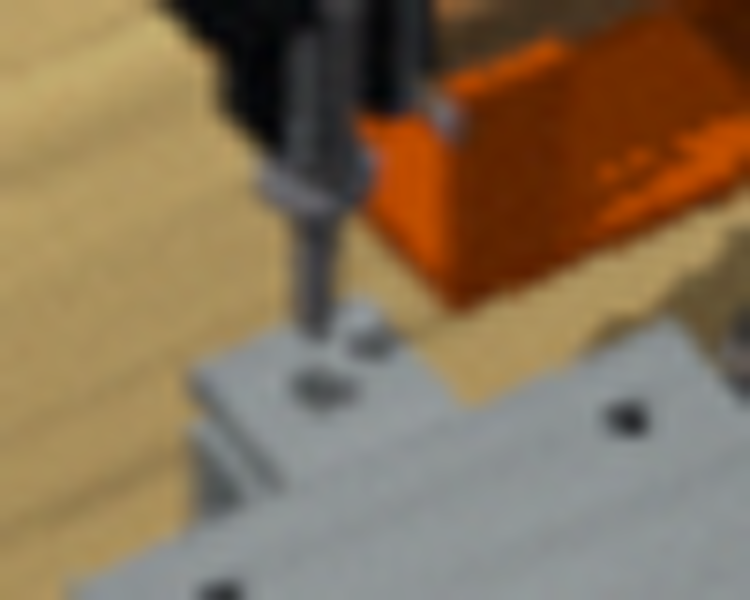

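Tip at (318,337) and hole at (322,388) in the crop. Allowing for the 17 mm height, they align to about 1 mm. Descending gently.

servo_tool(commands=[0.003,0,0,0,0.6,0.12,0,0,0,0,0,0.6,0,0,0,0,0,0,0.6,0,0,0,0,0,0,0.3,0,0], grip_force=80)

```text
t: 14.8
tool_pos: [0.4677, -0.0027, 0.1234]
tool_rot: [-1.571, -0.001, -0.003]
contact_force: [-1.1, 0.7, -1.1]
opening: 0.0162
```

```bash
python3 -c "
from h import *
o,M=st([.466,-.0012,.12])
a=grab('scene','15')
c=a['frame'][180:220,295:345,::-1]
cv2.imwrite('pics/e3.png',cv2.resize(c,(750,600),interpolation=cv2.INTER_CUBIC))
"
```

```text
t 14.8 pos [ 0.4677 -0.0027  0.1234] F [-1.1  0.7 -1.1] open 0.0162 q [-0.17 -0.25  2.08  0.    1.31 -1.73]
axes x [ 1.    -0.001  0.003] y [ 0.003 -0.    -1.   ] z [ 0.001  1.    -0.   ] jawyaw 89.93
delta tool cm [-0.17  0.34  0.15]
```

View pics/e3.png

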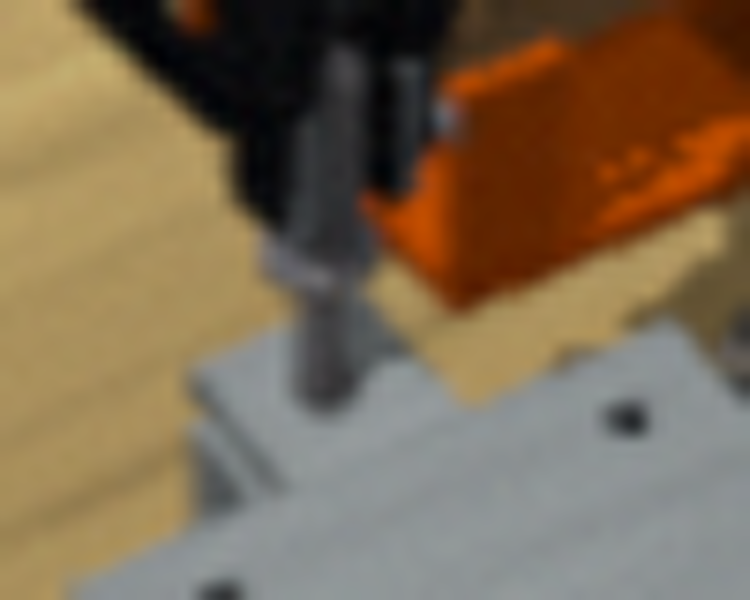

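servo_tool(commands=[0,0,0,-0.1,0.4,0.1,0,0,0,0,0,0.3,0,0])

```text
t: 15.05
tool_pos: [0.4666, -0.0016, 0.1157]
tool_rot: [-1.571, -0.001, -0.003]
contact_force: [-0.2, 0.2, -1.6]
opening: 0.0158
```

```bash
python3 -c "
from h import *
o,M=st([.466,-.0012,.12])
a=grab('scene','16')
c=a['frame'][180:220,295:345,::-1]
cv2.imwrite('pics/e4.png',cv2.resize(c,(750,600),interpolation=cv2.INTER_CUBIC))
"
```

```text
t 15.05 pos [ 0.4666 -0.0016  0.1157] F [-0.2  0.2 -1.6] open 0.0158 q [-0.16 -0.24  2.08  0.    1.29 -1.73]
axes x [ 1.    -0.001  0.003] y [ 0.003 -0.    -1.   ] z [ 0.001  1.    -0.   ] jawyaw 89.93
delta tool cm [-0.06 -0.43  0.04]
```

View pics/e4.png

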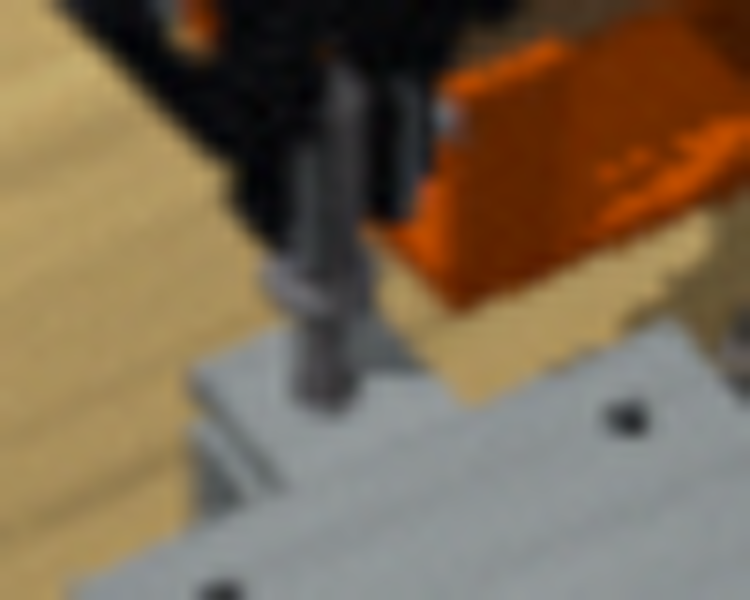

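The shank's lower edge stayed at (327,408) while the collar came down, so the tip is in the lid hole, with no side force. Continuing.

servo_tool(commands=[0,0,0,0,0.6,0,0,0,0,0,0,0.6,0,0,0,0,0,0,0.4,0,0])

```text
t: 15.4
tool_pos: [0.4671, -0.0017, 0.0989]
tool_rot: [-1.571, -0.002, -0.004]
contact_force: [-0.8, -0.6, -2.2]
opening: 0.0162
```

```bash
python3 -c "
from h import *
o,M=st([.466,-.0012,.0772])
"
```

```text
t 15.4 pos [ 0.4671 -0.0017  0.0989] F [-0.8 -0.6 -2.2] open 0.0162 q [-0.16 -0.22  2.1   0.    1.26 -1.73]
axes x [ 1.    -0.001  0.004] y [ 0.004 -0.001 -1.   ] z [ 0.001  1.    -0.001] jawyaw 89.94
delta tool cm [-0.11  2.17  0.05]
```

servo_tool(commands=[0,0,0,-0.05,0.5,0,0,0,0,0,0,0.5,0,0,0,0,0,0,0.4,0,0,0,0,0,0,0.3,0,0,0,0,0,0,0.2,0,0])

```text
t: 15.9
tool_pos: [0.4662, -0.0017, 0.0787]
tool_rot: [-1.571, -0.001, -0.002]
contact_force: [-3.0, 0.0, 5.5]
opening: 0.0162
```

```bash
python3 -c "
from h import *
o,M=st([.466,-.0012,.0772])
"
```

```text
t 15.9 pos [ 0.4662 -0.0017  0.0787] F [-3.   0.   5.5] open 0.0162 q [-0.16 -0.19  2.11 -0.    1.22 -1.73]
axes x [ 1.    -0.001  0.002] y [ 0.002 -0.    -1.   ] z [ 0.001  1.    -0.   ] jawyaw 89.94
delta tool cm [-0.02  0.15  0.05]
```

servo_tool(commands=[0,0,0,0,0.2,0,0,0,0,0,0,0.2,0,0])

```text
t: 16.1
tool_pos: [0.4664, -0.0017, 0.0766]
tool_rot: [-1.571, 0.0, -0.001]
contact_force: [-8.6, 0.4, 15.1]
opening: 0.0165
```

servo_tool(commands=[0,0,0,0,0.3,0,0,0,0,0,0,0.3,0,0])

```text
t: 16.3
tool_pos: [0.4669, -0.0017, 0.0766]
tool_rot: [-1.571, 0.003, 0.002]
contact_force: [-13.0, 1.8, 21.2]
opening: 0.016
```

```bash
python3 -c "
from h import *
a=grab('scene','17')
o,M=st([.466,-.0012,.0772])
c=a['frame'][170:240,290:380,::-1]
cv2.imwrite('pics/e5.png',cv2.resize(c,(720,560),interpolation=cv2.INTER_CUBIC))
P=cloud(a)
m=(P[...,0]>.50)&(P[...,0]<.605)&(P[...,1]>-.07)&(P[...,1]<.05)&(P[...,2]>.045)&(P[...,2]<.08)
q=P[m];A=np.c_[q[:,:2],np.ones(len(q))]
c=np.linalg.lstsq(A,q[:,2],rcond=None)[0]; print('lid',c.round(4),len(q),'z at hole',(c@[.464,-.002,1]).round(4))
"
```

```text
t 16.35 pos [ 0.4669 -0.0018  0.0765] F [-12.1   2.3  18.9] open 0.0161 q [-0.16 -0.18  2.11 -0.    1.22 -1.73]
axes x [ 1.    -0.    -0.003] y [-0.003 -0.    -1.   ] z [ 0.  1. -0.] jawyaw 89.99
delta tool cm [-0.09 -0.07  0.06]
lid [-0.0001  0.0015  0.059 ] 993 z at hole 0.0589
```

View pics/e5.png

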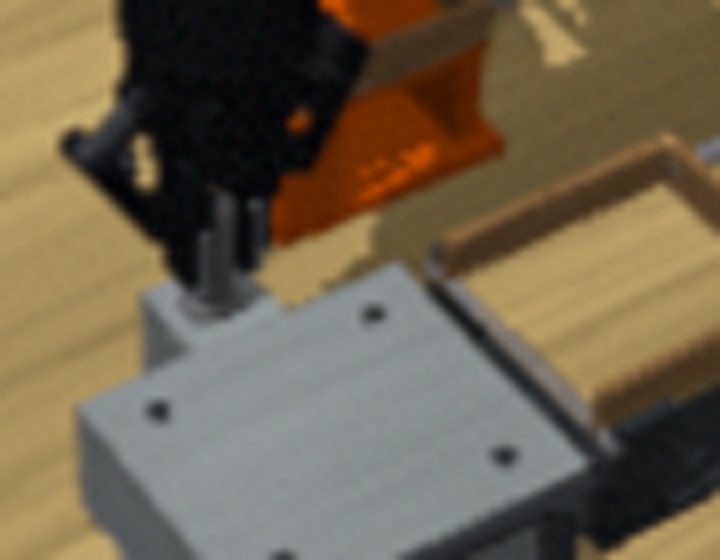

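The lid plane fits as level at 58.9 mm, and the push is about 19 N. There is also a side load of 12 N in x, so I'll ease that while still pressing.

servo_tool(commands=[0,0,0,-0.1,0.3,0,0,0,0,0,-0.05,0.35,0,0])

```text
t: 16.55
tool_pos: [0.4669, -0.0018, 0.0765]
tool_rot: [-1.571, 0.003, 0.003]
contact_force: [-12.1, 1.6, 23.0]
opening: 0.0161
```

```bash
python3 -c "
from h import *
st([.466,-.0012,.0772])
a=grab('scene','18');b=grab('top','18')
st([.466,-.0012,.0772])
for n,a in(('s',a),('t',b)):
  P=cloud(a)
  m=(P[...,0]>.53)&(P[...,0]<.605)&(P[...,1]>-.07)&(P[...,1]<.05)&(P[...,2]>.045)&(P[...,2]<.08)
  q=P[m];A=np.c_[q[:,:2],np.ones(len(q))]
  c=np.linalg.lstsq(A,q[:,2],rcond=None)[0]; print('lid',c.round(4),len(q),'z at hole',(c@[.464,-.002,1]).round(4))
  m=(P[...,0]>.53)&(P[...,0]<.6)&(P[...,1]>.09)&(P[...,1]<.17)&(P[...,2]>.045)&(P[...,2]<.1)
  q=P[m]
  if len(q)>50:
    A=np.c_[q[:,:2],np.ones(len(q))];c=np.linalg.lstsq(A,q[:,2],rcond=None)[0]; print('tray',c.round(3),q[:,2].mean().round(4))
cv2.imwrite('pics/e6.png',b['frame'][:,:,::-1])
"
```

```text
t 16.55 pos [ 0.4669 -0.0018  0.0765] F [-12.1   1.6  23. ] open 0.0161 q [-0.16 -0.18  2.11 -0.    1.22 -1.73]
axes x [ 1.     0.    -0.004] y [-0.004 -0.    -1.   ] z [-0.  1. -0.] jawyaw 90.01
delta tool cm [-0.09 -0.07  0.06]
t 16.65 pos [ 0.4669 -0.0018  0.0765] F [-10.5   1.5  21.2] open 0.0162 q [-0.16 -0.18  2.11 -0.    1.22 -1.73]
axes x [ 1.     0.    -0.004] y [-0.004 -0.    -1.   ] z [-0.  1. -0.] jawyaw 90.01
delta tool cm [-0.09 -0.07  0.06]
lid [-0.0018  0.0016  0.0599] 736 z at hole 0.0591
tray [-0.002  0.001  0.064] 0.0632
lid [-0.0074  0.0027  0.0625] 974 z at hole 0.059
tray [ 0.004 -0.002  0.06 ] 0.0619
```

View pics/e6.png

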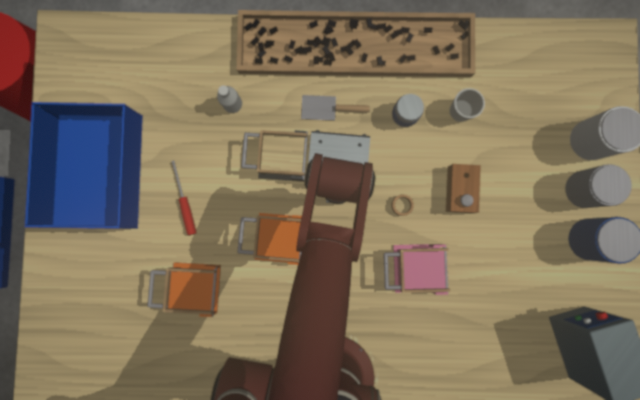

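The top view shows the tray flat and empty at (283,155), the mushroom pin still in the rack at (466,201), and the other table items where they were. The force holds at about 21 N. Handing in.

```bash
python3 -c "
from h import *
ticket.finish_job(); st()"
```

```text
the job is handed in; nothing more can be done
the job is handed in; nothing more can be done
```

The job is handed in at about 16.7 s of the 61 s allowed, with the gripper still pressing the tall pin down; no verdict was reported.

**What I did:** I tipped the wooden tray by its bar until all three mouldings slid into the cassette, then lowered it. I swung the lid over from behind, took the tall pin from the rack and pushed it through the lid into the lower hole.

**Last checks:**
- **Lid:** its plane fits within 0.01 rad of level in both views, about 59 mm high at the hole, so it is fully shut.
- **Tray:** flat to about 0.004 rad.
- **Pin:** upright to about 0.004 rad, tip about 34 to 35 mm below the hole mouth. The push is about 21 N, held with a grip set to 80 N.
- **Everything else:** the mushroom pin and the other things on the table look unmoved in the last top view.

**What disagreed or stayed off:**
- **Lid height:** one reading was 16 mm out because the lid was still sinking. A later frame settled it.
- **Side load:** about 10 to 12 N remained in x on the pin after I tried to ease it.
- **Mouldings:** I last saw them before the lid closed. One was tilted, reaching about 43 mm, but the lid closed level over it.

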